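# Fetch the walled-in slide box from the staining station

## Task

The blue slide box on the white staining station is walled in by the brown dropper bottle, the blue dropper bottle and the cup with the red lid: first set all three of these aside, upright on the black rubber mat, without shifting the slide box, then lift the slide box out and set it down flat inside the green tray. Then put the two bottles and the red-lidded cup back on the station, each upright on the very spot where it stood at the start (within about a centimetre; the two bottles not exchanged), knock nothing over, and leave the beaker and the yellow-lidded cup where they are.

Things in the scene. Friction and masses are not known exactly. Their poses are not given: they have to be found in the camera images.
- station: white plate, fixed, x -55 to +81, y -56 to +56 mm, top 4 mm above its origin (at table level); the job's four things stand on it. Marks: grey oblong at the origin, long side along y (slide box); small grey rings at (-36, +21) and (-36, -21) mm (the bottles, which is where varies); large grey ring at (+46, 0) (red-lidded cup). Only about 5 mm gap to the slide box's long faces
- mat: black rubber mat, fixed, 100 (x) x 200 (y) x 2 mm, empty at the start: the side area for setting things down. Origin under its centre at the table's surface, top 2 mm above it
- tray: shallow green metal tray, fixed, empty at the start: inside 53 (x) x 105 (y) mm, walls 4 mm thick and 12 mm high above the table, floor 4 mm above the table. Origin under its centre at the table's surface; the slide box fits in with its long side along the tray's y, either way round, with 10 mm to spare on each side
- slide_box_center (a point): teal-blue and white card box of microscope slides, 85 x 33 x 46 mm, 160 g, long side along its x; this point is its centre, 23 mm above its underside. x and y level, z up. Grip it across the 33 mm side
- brown_bottle_center (a point): dropper bottle with brown contents and orange-brown collar, standing upright, 98 mm tall, about 50 g: body 27 mm in diameter up to 60 mm above its foot, collar 24 mm in diameter from 58 to 70 mm, black rubber teat 15 mm in diameter from 70 to 98 mm (a good place to grip it, firm in use); this point is its centre, 49 mm above its foot
- blue_bottle_center (a point): dropper bottle with blue contents and blue collar, standing upright, 98 mm tall, about 50 g: body 27 mm in diameter up to 60 mm above its foot, collar 24 mm in diameter from 58 to 70 mm, black rubber teat 15 mm in diameter from 70 to 98 mm (a good place to grip it, firm in use); this point is its centre, 49 mm above its foot
- red_cup_center (a point): closed white specimen cup with red lid, standing upright, body 45 mm and lid 50 mm in diameter (lid from 50 to 63 mm above its foot), 63 mm tall, about 30 g; this point is its centre, 31.5 mm above its foot
- yellow_cup_center (a point): bystander, to be left alone: closed white specimen cup with yellow lid, standing upright, body 45 mm and lid 50 mm in diameter (lid from 50 to 63 mm above its foot), 63 mm tall, about 30 g; this point is its centre, 31.5 mm above its foot
- beaker_center (a point): bystander, to be left alone: glass beaker, 58 mm in diameter, 71 mm tall; this point is its centre, 35.5 mm above its foot

How it is judged:
On the way, in this order (a step that is already met when the one before it is completed fails the run):
1. both dropper bottles and the red-lidded cup stand upright on the mat together (their centres over it), the slide box still at its place (within 20 mm) (x of brown_bottle_center in the frame of mat between -0.05 and 0.05 m and y of brown_bottle_center in the frame of mat between -0.1 and 0.1 m and z of brown_bottle_center in the frame of mat between 0.045 and 0.057 m and angle between each of brown_bottle_center, blue_bottle_center, red_cup_center's own z axis and vertical below 0.1 rad and x of blue_bottle_center in the frame of mat between -0.05 and 0.05 m and y of blue_bottle_center in the frame of mat between -0.1 and 0.1 m and z of blue_bottle_center in the frame of mat between 0.045 and 0.057 m and x of red_cup_center in the frame of mat between -0.05 and 0.05 m and y of red_cup_center in the frame of mat between -0.1 and 0.1 m and z of red_cup_center in the frame of mat between 0.0275 and 0.0395 m and distance of slide_box_center from where it was at the start of the episode below 0.02 m), for 0.2 s.
2. the slide box lies flat on the floor of the green tray (x of slide_box_center in the frame of tray between -0.012 and 0.012 m and y of slide_box_center in the frame of tray between -0.012 and 0.012 m and z of slide_box_center in the frame of tray between 0.021 and 0.033 m and angle between slide_box_center's own z axis and vertical below 0.1 rad), for 0.2 s.
At the end, for the whole second after the job is handed in: Slide box flat on the green tray's floor, centre within 12 mm of the tray's along each side; both bottles and the red-lidded cup upright on the station, each within 15 mm of where it stood at the start; yellow-lidded cup and beaker within 30 mm of their starts (all of step 2 and distance of each of brown_bottle_center, blue_bottle_center, red_cup_center from where it was at the start of the episode below 0.015 m and angle between each of brown_bottle_center, blue_bottle_center, red_cup_center's own z axis and vertical below 0.1 rad and distance of each of yellow_cup_center, beaker_center from where it was at the start of the episode below 0.03 m); the robot touches nothing.
It fails at once if a bottle, a cup or the beaker is tipped by more than about 45 degrees (angle between any of brown_bottle_center, blue_bottle_center, red_cup_center, yellow_cup_center, beaker_center's own z axis and vertical above 0.8 rad).
It fails at once if the beaker or the yellow-lidded cup is moved more than 30 mm (distance of any of yellow_cup_center, beaker_center from where it was at the start of the episode above 0.03 m).
It also fails if it takes over 144 s, if anything falls off the work surface, if the arm or the gripper's body presses on something with over 40 N, if the wrist force passes 120 N, or if a joint passes its speed limit or range.

## Robot

A 6-joint arm with a two-finger parallel gripper is mounted at the origin on the work surface; the furniture and walls round the work are solid. World frame = base frame: x ahead of the robot, y to its left, z up, the work surface at z = 0. Lengths are in m, angles in rad, forces in N, time in s.
With the tool pointing down it reaches from about 0.25 to 0.775 m from the base axis. Payload 4 kg.
Tool frame: the origin (TCP) lies at the very end of the fingers, on their centre line; the grasp point (between the pads) lies 19 mm behind it; z points along the fingers, y is the line along which they close (so a half turn about z gives the same grasp; the last joint's range is limited). The gripper opens to 94 mm and grips with 3 to 60 N. Pads are 16 mm wide; open, the fingers measure 119 mm over their backs; the gripper's body (75 mm by 177 mm) begins 78 mm behind the grasp point.
Start: joints at [-1.24, 0.087, 1.371, -0, 1.684, -0.103], TCP at [0.231, -0.499, 0.206] pointing down, gripper open.
Joint ranges: [-3.1, 3.1], [-0.76, 2.03], [0.27, 2.55], [-1.08, 4.22], [0.17, 2.65], [-2.57, 2.57]. Speed limits (rad/s): [2.79, 2.79, 3.14, 3.14, 3.14, 3.14].

## Interface

Orientations are given as [roll, pitch, yaw] about the fixed x, y, z axes, in that order (R = Rz(yaw) Ry(pitch) Rx(roll)).
In Python, from bench import robot gives the robot as it stands. The module is installed in compiled form; this text tells all that it offers.
- The arm moves only by the tool move_arm, never from a script. Its argument "deltas" is one flat list of numbers, 7 for each row, row after row: the turn, a rotation vector about the tool's x, y, z in rad, then the shift along the tool's x, y, z in cm, then the closure, from -1 (fully open) to 1 (shut). A call has 1 to 8 rows; each row is the pose to reach, as a shift and turn from the pose commanded when the call began, along the tool's axes at that moment; what a row does not reach only later rows make up. A row lasts 1/10 s, in which the tool goes at most 50 mm and 8.59 degrees, less where a joint would pass 70% of its speed; a pose out of reach is approached as far as the arm can. A call with a gripper value outside its range is refused whole. The fingers move at their own pace and stop on an object; the grip force is fixed at half the most. Time passes only in rows, so rows that repeat a pose let the fingers close. It gives the time, the measured TCP pose, the force, the opening and the grip force at its end, in the units of the state.
- robot.get_obs(): the state, without advancing time (a new reading comes with each control period).
- robot.snapshot(name): name is "scene" or "side" or "wrist"; returns a dict with "image" (384x512x3 uint8, red, green, blue), "depth" (384x512 float32, m along the optical axis (not along the pixel's ray), 0 where there is no reading), "fov_y" (degrees; the focal length in pixels is half the picture's height over the tangent of half this angle, whatever the lens; pixels are square), "cx", "cy" (the principal point, pixels), "origin" and "orientation" of the camera in the world; the wrist camera has in their place "T_tool_cam" (4x4, takes a point from camera to tool coordinates, whose origin is the TCP and whose axes are the flange's). Camera axes: x right, y up, looking along -z (the intrinsics and any distortion apply to the point x, -y, -z); pixel columns grow to the right and rows downward; lengths in m; the calibration is good to about 2 mm. The wrist camera is an equidistant fisheye: a pixel r from the principal point sees the ray r / f radians off the axis. A picture is of the moment at which its call begins: read the wrist's pose just before it.
- robot.close_job(): hands the job in; it is judged then, once.
The state is a dict: "time": time; "joint_positions": joint angles; "qvel": joint speeds; "joint_torque": joint torques, N m; "tool_pos": TCP position; "ee_rot": TCP orientation; "wrist_force": force on the tool from outside, world axes, zero at the start; "wrist_torque": the same for the moment, N m; "width": finger opening in m; "finger_force": force on a finger pad.
Only numpy, scipy, OpenCV 4.12 (cv2) and the standard library are available. Lean on these libraries where they do the work, as an engineer would, in place of code of your own. Each camera call takes 0.05 s, during which the arm holds its last target. There are 200 camera calls.

## Working session

There is one attempt and no reset: what is moved stays moved. The work goes in short steps, Python scripts to look and compute and a tool call to move; the robot and the scene stay as the last step left them, time stands still between calls to the robot, and variables do not carry over. Pictures are saved under pics/ and viewed, at most 14 in all, crops included, and the job is handed in when it is done.

Besides the shell and the picture viewer there is one more tool, called after "Request:" in YAML: its name, and indented under it one key for each argument. move_arm: Moves the arm, as the interface text tells. Its arguments: {"type":"object","properties":{"deltas":{"type":"array","items":{"type":"number"}}},"required":["deltas"]}

```bash
mkdir -p pics; cat > h.py <<'E'
import numpy as np, cv2
from scipy.spatial.transform import Rotation as R
from bench import robot
def load(n):
    d=np.load(f'{n}.npz',allow_pickle=True); return {k:d[k] for k in d.files}
def rot(o):
    o=np.array(o,float)
    return o if o.shape==(3,3) else R.from_euler('xyz',o).as_matrix() if o.size==3 else R.from_quat(o).as_matrix()
def cloud(s):
    d=s['depth'];h,w=d.shape;f=h/2/np.tan(np.radians(float(s['fov_y']))/2)
    v,u=np.mgrid[:h,:w]
    p=np.stack([(u-s['cx'])/f*d,-(v-s['cy'])/f*d,-d],-1)
    return p@rot(s['orientation']).T+np.array(s['origin'])
E
python3 - <<'E'
from h import *
o=robot.get_obs();print({k:np.round(v,3) for k,v in o.items()})
for n in('scene','side'):
    s=robot.snapshot(n);np.savez(n,**s);cv2.imwrite(f'pics/{n}0.png',s['image'][...,::-1])
    print({k:v for k,v in s.items() if k not in('image','depth')})
E
```

```text
{'time': np.float64(0.0), 'joint_positions': array([-1.24 ,  0.088,  1.372, -0.   ,  1.684, -0.103]), 'qvel': array([-0.001, -0.001, -0.   , -0.001, -0.001,  0.001]), 'joint_torque': array([ 1.0000e-03, -3.4017e+01, -3.0243e+01,  7.2000e-02,  3.3000e-02,
       -0.0000e+00]), 'tool_pos': array([ 0.231, -0.499,  0.204]), 'ee_rot': array([-3.139, -0.   ,  0.434]), 'wrist_force': array([-0.691, -0.157,  0.51 ]), 'wrist_torque': array([-0.005,  0.047, -0.018]), 'finger_force': np.float64(0.0), 'width': np.float64(0.094)}
{'fov_y': 46.55017261070152, 'cx': 258.45272483595494, 'cy': 182.2463158759976, 'origin': array([-0.23131469, -0.78183551,  0.57401639]), 'orientation': array([ 1.11073996, -0.01589884, -0.72327973])}
{'fov_y': 53.01672614150014, 'cx': 254.67361733833943, 'cy': 196.6685053384509, 'origin': array([0.38993017, 0.77739012, 0.47945336]), 'orientation': array([ 1.09972467,  0.0117193 , -3.06541447])}
```

View pics/scene0.png

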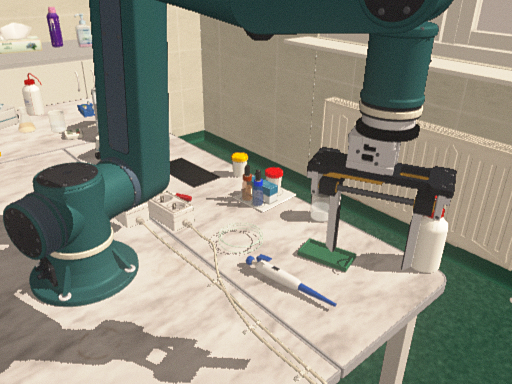

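View pics/side0.png

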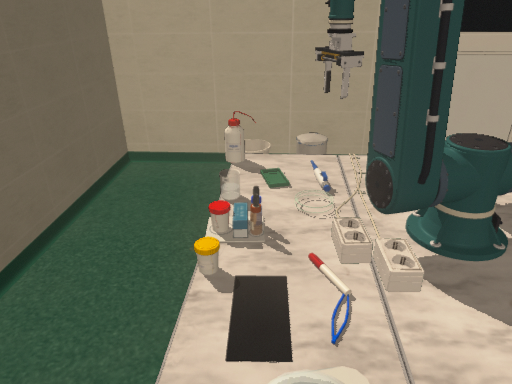

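The scene view shows the mat (190,172), yellow cup (240,160), station cluster (262,187), beaker (320,205) and tray (327,255). The side view shows the mat (260,315), yellow cup (208,255), red cup (220,217), box (241,220), bottles (256,210), beaker (230,185) and tray (275,178).

```bash
python3 - <<'E'
from h import *
def rep(n,name,m,P):
    p=P[m]; 
    if len(p)<5: print(n,name,len(p));return
    r=cv2.minAreaRect((p[:,:2]*1000).astype(np.float32))
    print(n,name,len(p),'med',np.round(np.median(p,0),3),'rect c',np.round(r[0],1),np.round(r[1],1),round(r[2],1),'z',np.round(np.percentile(p[:,2],[2,98]),3))
for n in('scene','side'):
    s=load(n);P=cloud(s);I=s['image'];H=cv2.cvtColor(I,cv2.COLOR_RGB2HSV);h,S,V=[H[...,i].astype(int) for i in range(3)]
    ok=(s['depth']>0)&(P[...,0]>.2)&(P[...,0]<.8)&(abs(P[...,1])<.6)&(P[...,2]>-.01)&(P[...,2]<.12)
    rep(n,'mat',ok&(V<45)&(P[...,2]<.008)&(P[...,1]>0.1),P)
    rep(n,'tray',ok&(h>50)&(h<85)&(S>90)&(P[...,2]<.03)&(P[...,2]>-.005),P)
    z=P[...,2]
    rep(n,'redlid',ok&((h<6)|(h>174))&(S>170)&(z>.045),P)
    rep(n,'redtop',ok&((h<6)|(h>174))&(S>170)&(z>.063),P)
    rep(n,'yeltop',ok&(h>18)&(h<32)&(S>150)&(z>.058),P)
    rep(n,'teat',ok&(V<70)&(z>.08)&(z<.11),P)
    rep(n,'boxtop',ok&(h>88)&(h<112)&(S>80)&(z>.047)&(z<.053),P)
    rep(n,'beaker',ok&(z>.02)&(z<.075)&(P[...,0]>.45)&(P[...,1]<-.1),P)
    rep(n,'station',ok&(S<30)&(V>180)&(z>.001)&(z<.007)&(P[...,0]>.4)&(abs(P[...,1])<.2),P)
    x0,y0=(220,140) if n=='scene' else (180,170)
    x1,y1=(360,280) if n=='scene' else (300,290)
    cv2.imwrite(f'pics/{n}c.png',cv2.resize(I[y0:y1,x0:x1,::-1],None,fx=4,fy=4,interpolation=2))
E
```

```text
scene mat 17 med [ 0.438  0.359 -0.   ] rect c [425.4 278.6] [ 87.2 175.1] 3.0 z [-0.003  0.002]
scene tray 504 med [ 0.417 -0.282  0.003] rect c [ 416.5 -285.4] [ 60. 113.] 16.8 z [0.    0.011]
scene redlid 159 med [0.528 0.004 0.064] rect c [533.4  10.2] [49.1 46.3] 48.1 z [0.056 0.067]
scene redtop 109 med [0.531 0.008 0.065] rect c [533.8   8.7] [45.8 47.3] 20.5 z [0.063 0.067]
scene yeltop 91 med [0.534 0.157 0.061] rect c [532.3 156.3] [48.5 43.5] 31.9 z [0.059 0.063]
scene teat 65 med [0.447 0.015 0.092] rect c [ 4.482e+02 -1.000e-01] [51.2 13.6] 89.5 z [0.081 0.1  ]
scene boxtop 83 med [ 0.484 -0.018  0.048] rect c [484.7  -5.8] [80.4 61.4] 51.7 z [0.047 0.052]
scene beaker 994 med [ 0.523 -0.441  0.047] rect c [ 532.6 -304.3] [ 57.8 331.9] 0.2 z [0.021 0.074]
scene station 224 med [ 0.516 -0.037  0.002] rect c [493.1 -82.1] [194.2 128.3] 75.6 z [0.001 0.006]
side mat 1526 med [0.426 0.355 0.002] rect c [421.6 336.2] [97.1 86.1] 2.3 z [0.    0.004]
side tray 0
side redlid 239 med [0.533 0.023 0.066] rect c [534.1  16.4] [45.6 48.1] 9.1 z [0.057 0.068]
side redtop 186 med [0.534 0.019 0.067] rect c [534.9  16.1] [44.2 47.7] 81.1 z [0.064 0.068]
side yeltop 324 med [0.535 0.169 0.063] rect c [536. 165.] [46.4 48. ] 8.8 z [0.058 0.065]
side teat 66 med [0.449 0.032 0.096] rect c [330.1  44.7] [ 46.4 267.9] 74.5 z [0.083 0.11 ]
side boxtop 152 med [0.488 0.016 0.05 ] rect c [487.1  11.6] [27.7 74. ] 7.1 z [0.048 0.051]
side beaker 799 med [ 0.54  -0.182  0.052] rect c [ 541.2 -282.8] [ 66.  303.9] 5.5 z [0.021 0.073]
side station 1
```

View pics/scenec.png

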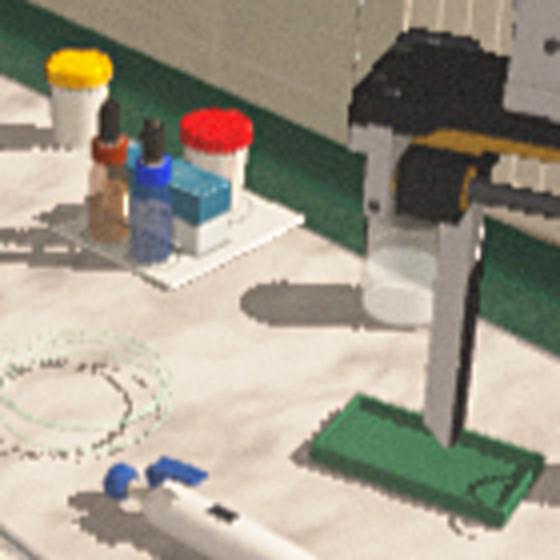

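```bash
cat >> h.py <<'E'
import json
def plan(*wps):
    """wps: (x,y,z,yaw) commanded TCP poses, all relative to the stored command; prints 6 numbers each; stores last"""
    c=json.load(open('cmd.json')); y0=c[3]; c_,s_=np.cos(y0),np.sin(y0)
    for w in wps:
        d=(np.array(w[:3])-c[:3])*100
        t=np.round([d[0]*c_+d[1]*s_, d[0]*s_-d[1]*c_, -d[2]],2); a=round(y0-w[3],3)
        print([0,0,a,*t.tolist()], 'rows>=',int(np.ceil(max(np.linalg.norm(t)/5,abs(a)/.149)))+1)
    r=t/100
    json.dump([c[0]+r[0]*c_+r[1]*s_, c[1]+r[0]*s_-r[1]*c_, c[2]-r[2], y0-a],open('cmd.json','w'))
E
echo '[0.231,-0.499,0.206,0.434]'>cmd.json
python3 -c "
from h import *
plan((0.42,0.08,0.40,1.571))"
```

```text
[0, 0, -1.137, 41.49, -44.58, -19.4] rows>= 14
```

Request:
move_arm:
  deltas: [0, 0, -1.137, 41.49, -44.58, -19.4, -1, 0, 0, -1.137, 41.49, -44.58, -19.4, -1, 0, 0, -1.137, 41.49, -44.58, -19.4, -1, 0, 0, -1.137, 41.49, -44.58, -19.4, -1, 0, 0, -1.137, 41.49, -44.58, -19.4, -1, 0, 0, -1.137, 41.49, -44.58, -19.4, -1, 0, 0, -1.137, 41.49, -44.58, -19.4, -1, 0, 0, -1.137, 41.49, -44.58, -19.4, -1]

```text
time: 0.9
tool_pos: [0.3494, -0.1349, 0.3272]
ee_rot: [3.141, 0.0, 1.575]
wrist_force: [0.6, -0.4, -0.3]
width: 0.094
finger_force: 0.0
```

```bash
echo '[0.3494,-0.1355,0.3275,1.571]'>cmd.json
python3 -c "
from h import *
plan((0.40,0.05,0.40,1.571))"
```

```text
[0, 0, 0.0, 18.55, 5.06, -7.25] rows>= 6
```

Request:
move_arm:
  deltas: [0, 0, 0, 18.55, 5.06, -7.25, -1, 0, 0, 0, 18.55, 5.06, -7.25, -1, 0, 0, 0, 18.55, 5.06, -7.25, -1, 0, 0, 0, 18.55, 5.06, -7.25, -1, 0, 0, 0, 18.55, 5.06, -7.25, -1, 0, 0, 0, 18.55, 5.06, -7.25, -1, 0, 0, 0, 18.55, 5.06, -7.25, -1, 0, 0, 0, 18.55, 5.06, -7.25, -1]

```text
time: 1.7
tool_pos: [0.3998, 0.0473, 0.3985]
ee_rot: [-3.14, 0.0, 1.568]
wrist_force: [0.2, 0.4, -0.4]
width: 0.0942
finger_force: 0.0
```

```bash
python3 - <<'E'
from h import *
o=robot.get_obs();s=robot.snapshot('wrist')
np.savez('wrist',tp=o['tool_pos'],tr=o['ee_rot'],**s);cv2.imwrite('pics/w0.png',s['image'][...,::-1])
print(o['tool_pos'],o['ee_rot'],s['fov_y'],s['cx'],s['cy'],s['T_tool_cam'])
E
```

```text
[0.39978593 0.04726018 0.39853075] [-3.14004676e+00  4.72337104e-04  1.56777571e+00] 65.70646984690485 252.31852590753263 192.01170514775288 [[-9.48316419e-04  9.62014238e-01  2.72997631e-01  7.86610003e-02]
 [ 9.99998658e-01  5.47681646e-04  1.54374089e-03 -8.57859008e-04]
 [ 1.33558492e-03  2.72998729e-01 -9.62013467e-01 -1.78747619e-01]
 [ 0.00000000e+00  0.00000000e+00  0.00000000e+00  1.00000000e+00]]
```

View pics/w0.png

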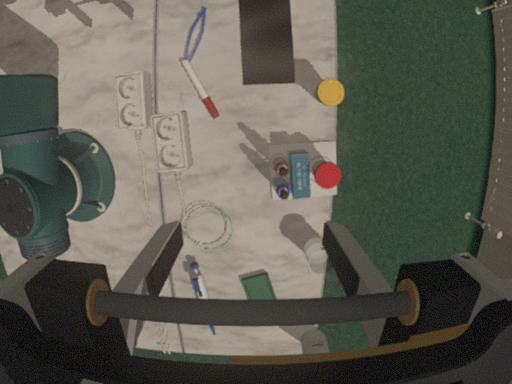

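```bash
cat >> h.py <<'E'
def wray(s,uv):
    """fisheye pixels -> camera origin, world ray directions"""
    uv=np.atleast_2d(uv).astype(float);f=192/np.tan(np.radians(float(s['fov_y']))/2)
    d=uv-[s['cx'],s['cy']];r=np.linalg.norm(d,axis=1)+1e-9;th=r/f
    c=np.c_[d[:,0]/r*np.sin(th),-d[:,1]/r*np.sin(th),-np.cos(th)]
    T=np.eye(4);T[:3,:3]=rot(s['tr']);T[:3,3]=s['tp'];T=T@s['T_tool_cam']
    return T[:3,3],c@T[:3,:3].T
def onplane(s,uv,z):
    o,d=wray(s,uv);return (o+d*((z-o[2])/d[:,2])[:,None])[:,:2]
def blobs(m,k=3):
    n,l,st,ce=cv2.connectedComponentsWithStats(m.astype(np.uint8))
    for i in sorted(range(1,n),key=lambda i:-st[i,4])[:k]: yield l==i,ce[i],st[i,4]
def fit(s,m,z):
    c=max(cv2.findContours(m.astype(np.uint8),cv2.RETR_EXTERNAL,2)[0],key=len)[:,0]
    w=onplane(s,c,z)*1000; return cv2.minAreaRect(w.astype(np.float32)),cv2.minEnclosingCircle(w.astype(np.float32))
E
python3 - <<'E'
from h import *
s=load('wrist');I=s['image'];H=cv2.cvtColor(I,cv2.COLOR_RGB2HSV);h,S,V=[H[...,i].astype(int) for i in range(3)]
vv,uu=np.mgrid[:384,:512]
def box(a,b,c,d): return (uu>a)&(uu<b)&(vv>c)&(vv<d)
for n,m,z in [('mat',(V<50)&box(225,310,-1,100),.002),('yel',(h>15)&(h<35)&(S>150)&box(310,350,70,110),.063),
 ('red',((h<8)|(h>172))&(S>150)&box(310,345,155,195),.067),('boxtop',(h>88)&(h<112)&(S>90)&box(290,312,145,205),.050),
 ('station',(V>195)&(S<25)&box(265,342,138,205),.004),('tray',(h>50)&(h<85)&(S>90)&box(235,285,260,305),.012),
 ('brown',(h<20)&(S>110)&box(268,292,150,180),.074),('blue',(h>112)&(h<128)&(S>120)&box(268,295,175,203),.074)]:
    for b,ce,a in blobs(m,1):
        r,c=fit(s,b,z);print(n,a,np.round(ce),'centroid',np.round(onplane(s,ce,z)[0],4),'rect',np.round(r[0],1),np.round(r[1],1),round(r[2],1),'circ',np.round(c[0],1),round(c[1],1))
cr=np.hstack([cv2.resize(I[130:215,255:350,::-1],None,fx=4.2,fy=4.2,interpolation=2),cv2.resize(I[222:307,235:330,::-1],None,fx=4.2,fy=4.2,interpolation=2)])
cv2.imwrite('pics/w0c.png',cr)
E
```

```text
mat 35 [263.   2.] centroid [0.4183 0.3431] rect [420.3 340.7] [25.1 15.5] 0.6 circ [420.  344.7] 12.8
yel 544 [331.  92.] centroid [0.534  0.1601] rect [533.4 160.1] [47.5 42.7] 2.7 circ [534.  160.4] 24.3
red 512 [328. 175.] centroid [0.5326 0.0124] rect [532.7  12. ] [47.3 44.3] 0.7 circ [532.6  11.3] 24.4
boxtop 4 [308. 184.] centroid [ 0.5004 -0.0078] rect [500.4  -7.8] [5.7 0. ] 92.5 circ [500.4  -7.8] 2.9
brown 19 [285. 166.] centroid [0.4547 0.0299] rect [454.9  30. ] [ 5.6 17.4] 41.0 circ [453.2  28.6] 8.7
blue 12 [286. 188.] centroid [ 0.4569 -0.0094] rect [457.1  -9.8] [ 4.3 15.7] 39.8 circ [455.9 -10.8] 7.9
```

View pics/w0c.png

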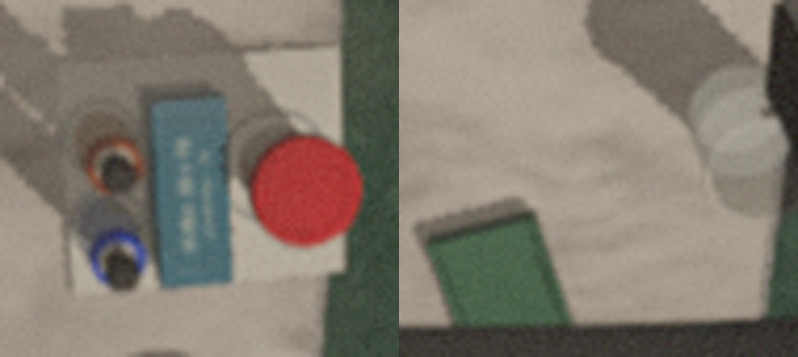

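The wrist view shows the mat (267,40), yellow lid (331,92), red lid (328,175), box top (300,175), brown collar (282,169), blue collar (283,191), beaker (315,250) and tray (258,290).

```bash
python3 - <<'E'
from h import *
s=load('wrist')
L=lambda p:(255+np.array(p)[:,0]/4.2-.4, 130+np.array(p)[:,1]/4.2-.4)
def W(p,z): return np.round(onplane(s,np.c_[L(p)],z)*1000,1)
print('brown teat',W([(119,170)],.098),'collar',W([(115,165)],.072))
print('blue teat',W([(122,264)],.098),'collar',W([(119,257)],.072))
b=W([(152,103),(226,95),(232,280),(161,287)],.05);print('box',b.tolist(),b.mean(0))
st=W([(62,60),(342,46),(345,270),(74,294)],.004);print('station',st.tolist())
# depth cross-check of mat/tray from the wrist depth & scene depth
I=s['image'];H=cv2.cvtColor(I,cv2.COLOR_RGB2HSV);h,S,V=[H[...,i].astype(int) for i in range(3)]
print(H[60,265],H[290,258],H[170,302],H[175,325])
m=(V<75)&(S<90);m[:, :232]=0;m[:,305:]=0;m[100:]=0
print(cv2.boundingRect(m.astype(np.uint8)));r,c=fit(s,m,.002);print('mat',r)
sc=load('scene');P=cloud(sc);H=cv2.cvtColor(sc['image'],cv2.COLOR_RGB2HSV);g=(H[...,0]>50)&(H[...,0]<85)&(H[...,1]>90)
g&=(P[...,2]<.02)&(P[...,2]>-.003)&(P[...,0]>.33)&(P[...,0]<.5)&(P[...,1]<-.2)&(P[...,1]>-.37)
p=P[g];print('tray',cv2.minAreaRect((p[:,:2]*1000).astype(np.float32)),p[:,2].min(),p[:,2].max())
sd=load('side');P=cloud(sd);H=cv2.cvtColor(sd['image'],cv2.COLOR_RGB2HSV);g=(H[...,2]<60)&(P[...,2]<.008)&(P[...,2]>-.005)&(P[...,0]>.3)&(P[...,0]<.55)&(P[...,1]>.12)&(P[...,1]<.45)
for bb,ce,a in blobs(g,2): print('mat',a,cv2.minAreaRect((P[bb][:,:2]*1000).astype(np.float32)))
H2=H; g=(H[...,0]>50)&(H[...,0]<85)&(H[...,1]>60)&(P[...,0]>.33)&(P[...,0]<.5)&(P[...,1]<-.2)&(P[...,1]>-.37)&(P[...,2]<.02)&(P[...,2]>-.003)
print('tray',g.sum(),cv2.minAreaRect((P[g][:,:2]*1000).astype(np.float32)) if g.sum()>5 else '')
E
```

```text
brown teat [[448.2  27.2]] collar [[449.1  24. ]]
blue teat [[450.2 -11.2]] collar [[451.6 -15.5]]
box [[466.8, 46.7], [498.9, 50.5], [505.1, -32.5], [473.0, -35.6]] [485.95    7.275]
station [[430.5, 59.7], [563.1, 68.3], [571.2, -41.5], [437.3, -53.0]]
[19 36 78] [62 68 94] [ 92  76 110] [  1 173 171]
(239, 0, 55, 84)
mat ((423.79931640625, 283.5996398925781), (96.47218322753906, 134.834716796875), 2.6338095664978027)
tray ((416.5197448730469, -285.37451171875), (60.03760528564453, 113.04798889160156), 16.807889938354492) -0.0004402587416717507 0.012000635678648175
mat 4532 ((425.07513427734375, 281.2901306152344), (97.83087921142578, 195.67919921875), 2.959185838699341)
mat 3 ((401.17535400390625, 202.4274444580078), (1.492221713066101, 3.7614586353302), 31.784042358398438)
tray 341 ((419.3565368652344, -279.9177551269531), (60.36880111694336, 115.76900482177734), 17.53006935119629)
```

```bash
echo '[0.40,0.05,0.40,1.571]'>cmd.json
python3 -c "
from h import *
plan((0.5325,0.0115,0.15,0.075))
plan((0.5325,0.0115,0.042,0.075))"
```

```text
[0, 0, 1.496, -3.85, 13.25, 25.0] rows>= 12
[0, 0, -0.0, -0.0, 0.0, 10.8] rows>= 4
```

Request:
move_arm:
  deltas: [0, 0, 1.15, -3.85, 13.25, 25, -1, 0, 0, 1.15, -3.85, 13.25, 25, -1, 0, 0, 1.15, -3.85, 13.25, 25, -1, 0, 0, 1.15, -3.85, 13.25, 25, -1, 0, 0, 1.15, -3.85, 13.25, 25, -1, 0, 0, 1.15, -3.85, 13.25, 25, -1, 0, 0, 1.15, -3.85, 13.25, 25, -1, 0, 0, 1.15, -3.85, 13.25, 25, -1]

```text
time: 2.55
tool_pos: [0.5313, 0.0083, 0.1465]
ee_rot: [-3.139, 0.005, 0.412]
wrist_force: [0.6, 0.1, 1.0]
width: 0.0937
finger_force: 0.0
```

Request:
move_arm:
  deltas: [0, 0, 0.346, 0, 0, 0, -1, 0, 0, 0.346, 0, 0, 0, -1, 0, 0, 0.346, 0, 0, 0, -1, 0, 0, 0.346, 0, 0, 0, -1, 0, 0, 0.346, 0, 0, 0, -1]

```text
time: 3.05
tool_pos: [0.5323, 0.0091, 0.1491]
ee_rot: [3.142, 0.001, 0.074]
wrist_force: [-0.3, -0.0, -0.2]
width: 0.094
finger_force: 0.0
```

```bash
python3 - <<'E'
from h import *
o=robot.get_obs();s=robot.snapshot('wrist')
np.savez('wrist1',tp=o['tool_pos'],tr=o['ee_rot'],**s);cv2.imwrite('pics/w1.png',s['image'][...,::-1])
print(o['tool_pos'],o['ee_rot'],o['joint_positions'])
E
```

```text
[0.53225727 0.00907776 0.14909636] [3.14153370e+00 5.63273636e-04 7.38993857e-02] [-8.93727006e-02  6.63091001e-02  1.50485129e+00 -1.49731273e-04
  1.57097846e+00  1.40752424e+00]
```

View pics/w1.png

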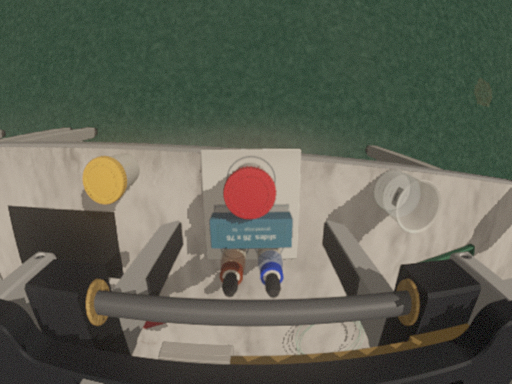

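The red lid is at (250,193), the box top at (250,231), the brown teat at (230,284), the blue teat at (273,285) and the yellow lid at (104,180). I'll refine the positions from this closer view.

```bash
python3 - <<'E'
from h import *
s=load('wrist1');I=s['image'];H=cv2.cvtColor(I,cv2.COLOR_RGB2HSV);h,S,V=[H[...,i].astype(int) for i in range(3)]
vv,uu=np.mgrid[:384,:512]
def box(a,b,c,d): return (uu>a)&(uu<b)&(vv>c)&(vv<d)
for n,m,z in [('yel',(h>15)&(h<35)&(S>120)&box(70,145,140,215),.063),('red',((h<8)|(h>172))&(S>150)&box(210,290,155,225),.067),
 ('boxtop',(h>85)&(h<115)&(S>60)&box(200,300,205,255),.050),('station',(V>150)&(S<40)&box(195,305,140,270),.004)]:
    for b,ce,a in blobs(m,1):
        r,c=fit(s,b,z);print(n,a,np.round(ce),'centroid',np.round(onplane(s,ce,z)[0],4),'rect',np.round(r[0],1),np.round(r[1],1),round(r[2],1),'circ',np.round(c[0],1),round(c[1],1))
print('teats',onplane(s,[(230,286),(273,287)],.1))
print('station front edge corners',onplane(s,[(202,150),(300,149),(296,258)],.004))
print('box near edge',onplane(s,[(211,248),(292,248)],.05))
E
```

```text
yel 1653 [104. 180.] centroid [0.5374 0.1569] rect [536.6 157.9] [48.1 52. ] 17.4 circ [537.4 158.4] 26.4
red 2067 [249. 193.] centroid [0.5356 0.0116] rect [535.2  11.6] [48.6 46. ] 4.2 circ [535.  12.] 24.5
boxtop 1874 [251. 233.] centroid [0.4885 0.0067] rect [489.9   7. ] [35.7 82.2] 4.4 circ [487.8   6.9] 43.3
station 4596 [267. 186.] centroid [ 0.5267 -0.0089] rect [492.5   4.6] [157.6 120.7] 7.4 circ [490.6   3.8] 97.3
teats [[ 0.45559955  0.02316452]
 [ 0.45734645 -0.01601837]]
station front edge corners [[ 0.56272305  0.0663187 ]
 [ 0.57167404 -0.04160825]
 [ 0.43763802 -0.05294071]]
box near edge [[ 0.4677402   0.04699392]
 [ 0.47391912 -0.03755924]]
```

```bash
echo '[0.5323,0.0091,0.150,0.075]'>cmd.json
python3 -c "
from h import *
plan((0.534,0.0115,0.13,0.075),(0.534,0.0115,0.042,0.075))
plan((0.534,0.0115,0.14,0.075),(0.428,0.2215,0.14,0.075))
plan((0.428,0.2215,0.042,0.075))"
```

```text
[0, 0, 0.0, 0.19, -0.23, 2.0] rows>= 2
[0, 0, 0.0, 0.19, -0.23, 10.8] rows>= 4
[0, 0, 0.0, -0.0, 0.0, -9.8] rows>= 3
[0, 0, 0.0, -9.0, -21.73, -9.8] rows>= 7
[0, 0, 0.0, 0.0, -0.0, 9.8] rows>= 3
```

Request:
move_arm:
  deltas: [0, 0, 0, 0.19, -0.23, 4, -1, 0, 0, 0, 0.19, -0.23, 8, -1, 0, 0, 0, 0.19, -0.23, 10.8, -1, 0, 0, 0, 0.19, -0.23, 10.8, -1, 0, 0, 0, 0.19, -0.23, 10.8, -1]

```text
time: 3.6
tool_pos: [0.5344, 0.0124, 0.0417]
ee_rot: [3.142, 0.0, 0.075]
wrist_force: [-0.5, 0.1, -0.0]
width: 0.0943
finger_force: 0.0
```

Request:
move_arm:
  deltas: [0, 0, 0, 0, 0, 0, 1, 0, 0, 0, 0, 0, 0, 1, 0, 0, 0, 0, 0, 0, 1, 0, 0, 0, 0, 0, 0, 1, 0, 0, 0, 0, 0, 0, 1, 0, 0, 0, 0, 0, 0, 1, 0, 0, 0, 0, 0, 0, 1, 0, 0, 0, 0, 0, 0, 1]

```text
time: 4.4
tool_pos: [0.5344, 0.0126, 0.0415]
ee_rot: [3.141, -0.0, 0.075]
wrist_force: [0.1, 0.3, 1.2]
width: 0.0491
finger_force: 30.0
```

Request:
move_arm:
  deltas: [0, 0, 0, 0, 0, -3, 1, 0, 0, 0, 0, 0, -6.5, 1, 0, 0, 0, 0, 0, -9.8, 1, 0, 0, 0, 0, 0, -9.8, 1]

```text
time: 4.8
tool_pos: [0.5377, 0.0124, 0.1452]
ee_rot: [3.14, -0.011, 0.075]
wrist_force: [0.9, 0.1, 0.6]
width: 0.0492
finger_force: 30.0
```

Request:
move_arm:
  deltas: [0, 0, 0, -1, -2.5, 0, 1, 0, 0, 0, -2.6, -6.2, 0, 1, 0, 0, 0, -4.5, -10.8, 0, 1, 0, 0, 0, -6.4, -15.4, 0, 1, 0, 0, 0, -8, -19.2, 0, 1, 0, 0, 0, -9, -21.7, 0, 1, 0, 0, 0, -9, -21.7, 0, 1, 0, 0, 0, -9, -21.7, 0, 1]

```text
time: 5.6
tool_pos: [0.4278, 0.2221, 0.1382]
ee_rot: [3.14, 0.001, 0.076]
wrist_force: [0.4, 0.3, -1.2]
width: 0.0494
finger_force: 30.0
```

Request:
move_arm:
  deltas: [0, 0, 0, 0, 0, 4, 1, 0, 0, 0, 0, 0, 7, 1, 0, 0, 0, 0, 0, 9, 1, 0, 0, 0, 0, 0, 9.9, 1, 0, 0, 0, 0, 0, 9.9, 1, 0, 0, 0, 0, 0, 9.9, 1]

```text
time: 6.2
tool_pos: [0.4293, 0.2215, 0.0406]
ee_rot: [3.141, -0.001, 0.073]
wrist_force: [-0.3, -0.4, 0.1]
width: 0.0493
finger_force: 30.0
```

Request:
move_arm:
  deltas: [0, 0, 0, 0, 0, 0.08, 1, 0, 0, 0, 0, 0, 0.08, 1, 0, 0, 0, 0, 0, 0.08, 0.6, 0, 0, 0, 0, 0, 0.08, -1, 0, 0, 0, 0, 0, 0.08, -1, 0, 0, 0, 0, 0, 0.08, -1, 0, 0, 0, 0, 0, 0.08, -1]

```text
time: 6.9
tool_pos: [0.4284, 0.2224, 0.0396]
ee_rot: [3.142, -0.0, 0.075]
wrist_force: [-0.3, 0.3, 0.4]
width: 0.0778
finger_force: 0.0
```

Request:
move_arm:
  deltas: [0, 0, 0, 0, 0, -3, -1, 0, 0, 0, 0, 0, -7, -1, 0, 0, 0, 0, 0, -12, -1, 0, 0, 0, 0, 0, -15, -1, 0, 0, 0, 0, 0, -15, -1, 0, 0, 0, 0, 0, -15, -1]

```text
time: 7.5
tool_pos: [0.4286, 0.2224, 0.19]
ee_rot: [-3.141, -0.001, 0.075]
wrist_force: [-0.1, -0.1, -0.8]
width: 0.0941
finger_force: 0.0
```

```bash
python3 -c "
from h import *
o=robot.get_obs();print(o['tool_pos'],o['ee_rot'],o['time'])
json.dump([*o['tool_pos'].tolist(),0.075],open('cmd.json','w'))
a=.076;B=lambda u,v:np.array([.487+u*np.cos(a)-v*np.sin(a),.0075+u*np.sin(a)+v*np.cos(a)]).round(4).tolist()
print('brown',B(-.036,.021),'blue',B(-.036,-.021))
plan((*B(-.036,.021),.16,1.646))
"
```

```text
[0.42862129 0.22244867 0.19000605] [-3.14124560e+00 -1.42601081e-03  7.48768233e-02] 7.5
brown [0.4495, 0.0257] blue [0.4527, -0.0162]
[0, 0, -1.571, 0.61, 19.78, 3.0] rows>= 12
```

Request:
move_arm:
  deltas: [0, 0, -1.15, 0.71, 19.8, 3, -1, 0, 0, -1.15, 0.71, 19.8, 3, -1, 0, 0, -1.15, 0.71, 19.8, 3, -1, 0, 0, -1.15, 0.71, 19.8, 3, -1, 0, 0, -1.15, 0.71, 19.8, 3, -1, 0, 0, -1.15, 0.71, 19.8, 3, -1, 0, 0, -1.15, 0.71, 19.8, 3, -1, 0, 0, -1.15, 0.71, 19.8, 3, -1]

```text
time: 8.3
tool_pos: [0.4486, 0.025, 0.1566]
ee_rot: [-3.136, 0.002, 1.193]
wrist_force: [0.7, -0.1, 1.0]
width: 0.0938
finger_force: 0.0
```

Request:
move_arm:
  deltas: [0, 0, -0.421, 0, 0, 0, -0.1, 0, 0, -0.421, 0, 0, 0, -0.1, 0, 0, -0.421, 0, 0, 0, -0.1, 0, 0, -0.421, 0, 0, 0, -0.1, 0, 0, -0.421, 0, 0, 0, -0.1, 0, 0, -0.421, 0, 0, 0, -0.1]

```text
time: 8.9
tool_pos: [0.4497, 0.0255, 0.1585]
ee_rot: [-3.14, -0.0, 1.607]
wrist_force: [-0.9, 0.2, 0.7]
width: 0.0524
finger_force: 0.0
```

```bash
python3 - <<'E'
from h import *
o=robot.get_obs();s=robot.snapshot('wrist')
np.savez('wrist2',tp=o['tool_pos'],tr=o['ee_rot'],**s);cv2.imwrite('pics/w2.png',s['image'][...,::-1])
print(o['tool_pos'],o['ee_rot'],o['width'])
E
```

```text
[0.44969916 0.02546411 0.15854988] [-3.13970275e+00 -1.47618523e-04  1.60707381e+00] 0.052382655140053296
```

View pics/w2.png

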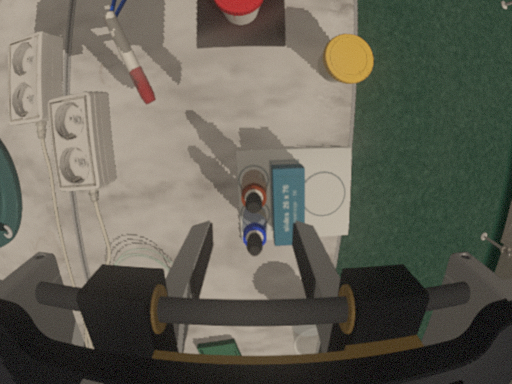

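The cup stands on the mat at (240,10) and its empty ring is at (324,193). The brown teat top is at (254,203) and the blue at (254,245).

```bash
python3 - <<'E'
from h import *
s=load('wrist2');I=s['image']
g=cv2.cvtColor(I,cv2.COLOR_RGB2GRAY)
for (a,b,c,d) in [(240,270,190,216),(240,270,232,258)]:
    m=np.zeros_like(g);m[c:d,a:b]=(g[c:d,a:b]<45)
    for bb,ce,n in blobs(m,1):
        vs=np.where(bb)[0];us=np.where(bb)[1];print(n,ce,us.min(),us.max(),vs.min(),vs.max(),onplane(s,ce,.095))
print('ring',onplane(s,[(324,193),(301,193),(346,193),(324,171),(324,216)],.004))
print('box top corners',onplane(s,[(271,166),(304,166),(305,243),(275,245)],.05), 'station',onplane(s,[(237,149),(351,148),(349,236)],.004))
E
```

```text
39 [254.         197.28205128] 247 260 193 201 [[0.44953465 0.03075554]]
7 [250.57142857 236.85714286] 249 252 235 239 [[ 0.44785031 -0.00624834]]
ring [[ 0.53373784  0.01143422]
 [ 0.50582144  0.01043437]
 [ 0.56143593  0.01242158]
 [ 0.53115125  0.03803529]
 [ 0.5369153  -0.01763122]]
box top corners [[ 0.46566783  0.049852  ]
 [ 0.49852082  0.05126448]
 [ 0.50702426 -0.03243954]
 [ 0.47462243 -0.03550604]] station [[ 0.42950397  0.05934167]
 [ 0.56173542  0.06708394]
 [ 0.57348662 -0.04409015]]
```

Request:
move_arm:
  deltas: [0, 0, 0, 0, 0, 3.5, -0.1, 0, 0, 0, 0, 0, 6.5, -0.1, 0, 0, 0, 0, 0, 8.1, -0.1, 0, 0, 0, 0, 0, 8.1, -0.1, 0, 0, 0, 0, 0, 8.1, -0.1]

```text
time: 9.45
tool_pos: [0.4504, 0.0254, 0.0789]
ee_rot: [3.141, 0.0, 1.608]
wrist_force: [0.1, -0.1, 0.3]
width: 0.0518
finger_force: 0.0
```

Request:
move_arm:
  deltas: [0, 0, 0, 0, 0, 0, 1, 0, 0, 0, 0, 0, 0, 1, 0, 0, 0, 0, 0, 0, 1, 0, 0, 0, 0, 0, 0, 1, 0, 0, 0, 0, 0, 0, 1, 0, 0, 0, 0, 0, 0, 1, 0, 0, 0, 0, 0, 0, 1]

```text
time: 10.15
tool_pos: [0.4504, 0.0254, 0.0789]
ee_rot: [3.141, 0.0, 1.609]
wrist_force: [-0.7, -0.9, 1.3]
width: 0.0142
finger_force: 30.0
```

Request:
move_arm:
  deltas: [0, 0, 0, 0, 0, -3, 1, 0, 0, 0, 0, 0, -7, 1, 0, 0, 0, 0, 0, -11, 1, 0, 0, 0, 0, 0, -11, 1, 0, 0, 0, 0, 0, -11, 1]

```text
time: 10.65
tool_pos: [0.4507, 0.0254, 0.1893]
ee_rot: [3.14, 0.0, 1.609]
wrist_force: [0.1, -0.2, -1.0]
width: 0.0143
finger_force: 30.0
```

Request:
move_arm:
  deltas: [0, 0, 0, 3, -0.2, 0, 1, 0, 0, 0, 7.5, -0.4, 0, 1, 0, 0, 0, 12.5, -0.6, 0, 1, 0, 0, 0, 17.5, -0.8, 0, 1, 0, 0, 0, 22.5, -1.1, 0, 1, 0, 0, 0, 27.5, -1.4, 0, 1, 0, 0, 0, 31.5, -1.6, 0, 1, 0, 0, 0, 33.6, -1.7, 0, 1]

```text
time: 11.45
tool_pos: [0.4184, 0.3629, 0.1852]
ee_rot: [-3.137, 0.002, 1.612]
wrist_force: [0.3, -0.7, 0.1]
width: 0.0143
finger_force: 30.0
```

Request:
move_arm:
  deltas: [0, 0, 0, 0, 0, 1, 1, 0, 0, 0, 0, 0, 4, 1, 0, 0, 0, 0, 0, 7.5, 1, 0, 0, 0, 0, 0, 10, 1, 0, 0, 0, 0, 0, 11, 1, 0, 0, 0, 0, 0, 11, 1, 0, 0, 0, 0, 0, 11, 1]

```text
time: 12.15
tool_pos: [0.4202, 0.3592, 0.0776]
ee_rot: [-3.14, 0.001, 1.608]
wrist_force: [-0.3, -0.2, -0.7]
width: 0.0143
finger_force: 30.0
```

Request:
move_arm:
  deltas: [0, 0, 0, 0, 0, 0.07, 1, 0, 0, 0, 0, 0, 0.07, 1, 0, 0, 0, 0, 0, 0.07, 0.5, 0, 0, 0, 0, 0, 0.07, 0, 0, 0, 0, 0, 0, 0.07, -0.1, 0, 0, 0, 0, 0, 0.07, -0.1, 0, 0, 0, 0, 0, 0.07, -0.1]

```text
time: 12.85
tool_pos: [0.4206, 0.3606, 0.0779]
ee_rot: [3.141, -0.0, 1.609]
wrist_force: [1.0, 1.0, -0.2]
width: 0.05
finger_force: 0.0
```

Request:
move_arm:
  deltas: [0, 0, 0, 0, 0, -3, -0.1, 0, 0, 0, 0, 0, -7, -0.1, 0, 0, 0, 0, 0, -8, -0.1, 0, 0, 0, 0, 0, -8, -0.1, 0, 0, 0, 0, 0, -8, -0.1]

```text
time: 13.35
tool_pos: [0.42, 0.3602, 0.1566]
ee_rot: [-3.14, 0.001, 1.609]
wrist_force: [0.2, -0.2, 0.1]
width: 0.0514
finger_force: 0.0
```

```bash
python3 -c "
from h import *
o=robot.get_obs();print(o['tool_pos'],o['ee_rot'],o['time'],o['width'])
json.dump([*o['tool_pos'].tolist(),1.608],open('cmd.json','w'))
plan((.4530,-.0165,o['tool_pos'][2],1.608))
"
```

```text
[0.42004393 0.36016192 0.1566452 ] [-3.14026146e+00  1.02910898e-03  1.60875044e+00] 13.35 0.05143248433981025
[0, 0, 0.0, -37.76, 1.89, -0.0] rows>= 9
```

Request:
move_arm:
  deltas: [0, 0, 0, -4.8, 0.2, 0, -0.1, 0, 0, 0, -9.6, 0.5, 0, -0.1, 0, 0, 0, -14.4, 0.7, 0, -0.1, 0, 0, 0, -19.2, 1, 0, -0.1, 0, 0, 0, -24, 1.2, 0, -0.1, 0, 0, 0, -29, 1.4, 0, -0.1, 0, 0, 0, -33.8, 1.7, 0, -0.1, 0, 0, 0, -37.76, 1.89, 0, -0.1]

```text
time: 14.15
tool_pos: [0.4522, -0.0183, 0.1554]
ee_rot: [-3.138, -0.0, 1.608]
wrist_force: [-0.2, 0.6, 0.3]
width: 0.0515
finger_force: 0.0
```

Request:
move_arm:
  deltas: [0, 0, 0, 0, 0, 0, -0.1, 0, 0, 0, 0, 0, 0, -0.1, 0, 0, 0, 0, 0, 0, -0.1]

```text
time: 14.45
tool_pos: [0.453, -0.0151, 0.1565]
ee_rot: [-3.139, -0.001, 1.61]
wrist_force: [0.4, -0.4, 0.3]
width: 0.0515
finger_force: 0.0
```

```bash
python3 - <<'E'
from h import *
o=robot.get_obs();s=robot.snapshot('wrist')
np.savez('wrist3',tp=o['tool_pos'],tr=o['ee_rot'],**s);cv2.imwrite('pics/w3.png',s['image'][...,::-1])
print(o['tool_pos'],o['ee_rot'],o['width'])
E
```

```text
[ 0.45299705 -0.01514167  0.15652861] [-3.13910852e+00 -9.75469317e-04  1.60966517e+00] 0.05149648263777663
```

View pics/w3.png

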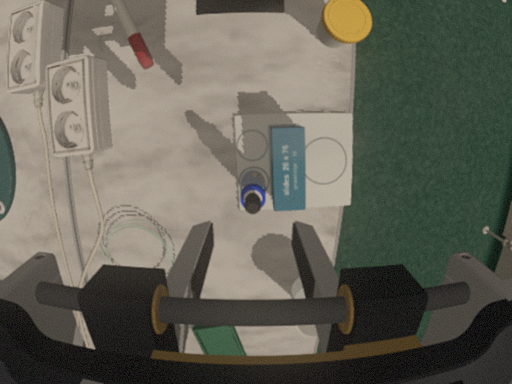

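The blue teat is at (252,204), centred like the brown one was; the brown ring is empty at (252,146) and the box has not moved.

Request:
move_arm:
  deltas: [0, 0, 0, 0, -0.05, 3.5, -0.1, 0, 0, 0, 0, -0.05, 6.5, -0.1, 0, 0, 0, 0, -0.05, 7.8, -0.1, 0, 0, 0, 0, -0.05, 7.8, -0.1, 0, 0, 0, 0, -0.05, 7.8, -0.1]

```text
time: 15.0
tool_pos: [0.4538, -0.0156, 0.0808]
ee_rot: [3.14, 0.0, 1.61]
wrist_force: [-0.8, 0.2, 1.0]
width: 0.0515
finger_force: 0.0
```

Request:
move_arm:
  deltas: [0, 0, 0, 0, 0, 0, 1, 0, 0, 0, 0, 0, 0, 1, 0, 0, 0, 0, 0, 0, 1, 0, 0, 0, 0, 0, 0, 1, 0, 0, 0, 0, 0, 0, 1, 0, 0, 0, 0, 0, 0, 1, 0, 0, 0, 0, 0, 0, 1]

```text
time: 15.7
tool_pos: [0.4534, -0.0162, 0.0801]
ee_rot: [3.141, 0.0, 1.609]
wrist_force: [0.2, 0.5, 1.1]
width: 0.0143
finger_force: 30.0
```

```bash
python3 -c "
from h import *
o=robot.get_obs();print(o['tool_pos'],o['ee_rot'],o['time'],o['width'])
json.dump([*o['tool_pos'].tolist(),1.609],open('cmd.json','w'))
plan((.4235,.314,o['tool_pos'][2],1.609))
"
```

```text
[ 0.45335473 -0.01621484  0.0801173 ] [3.14119484e+00 2.48126813e-04 1.60866270e+00] 15.7 0.014315241235980946
[0, 0, 0.0, 33.11, -1.72, -0.0] rows>= 8
```

Request:
move_arm:
  deltas: [0, 0, 0, 0, 0, -3, 1, 0, 0, 0, 0, 0, -7, 1, 0, 0, 0, 0, 0, -11, 1, 0, 0, 0, 0, 0, -11, 1, 0, 0, 0, 0, 0, -11, 1]

```text
time: 16.2
tool_pos: [0.4537, -0.0162, 0.1906]
ee_rot: [3.14, 0.001, 1.609]
wrist_force: [-0.6, -0.4, -1.2]
width: 0.0145
finger_force: 30.0
```

Request:
move_arm:
  deltas: [0, 0, 0, 3, -0.2, 0, 1, 0, 0, 0, 7.5, -0.4, 0, 1, 0, 0, 0, 12.5, -0.6, 0, 1, 0, 0, 0, 17.5, -0.8, 0, 1, 0, 0, 0, 22.5, -1.1, 0, 1, 0, 0, 0, 27.5, -1.4, 0, 1, 0, 0, 0, 31.5, -1.6, 0, 1, 0, 0, 0, 33.1, -1.7, 0, 1]

```text
time: 17.0
tool_pos: [0.4216, 0.3165, 0.1868]
ee_rot: [-3.137, 0.002, 1.613]
wrist_force: [-0.2, -0.4, -1.0]
width: 0.0146
finger_force: 30.0
```

Request:
move_arm:
  deltas: [0, 0, 0, 0, 0, 1, 1, 0, 0, 0, 0, 0, 4, 1, 0, 0, 0, 0, 0, 7.5, 1, 0, 0, 0, 0, 0, 10, 1, 0, 0, 0, 0, 0, 11, 1, 0, 0, 0, 0, 0, 11, 1, 0, 0, 0, 0, 0, 11, 1]

```text
time: 17.7
tool_pos: [0.424, 0.3125, 0.0795]
ee_rot: [-3.141, 0.001, 1.607]
wrist_force: [-0.1, -0.1, -0.1]
width: 0.0143
finger_force: 30.0
```

Request:
move_arm:
  deltas: [0, 0, 0, 0, 0, 0.12, 1, 0, 0, 0, 0, 0, 0.12, 1, 0, 0, 0, 0, 0, 0.12, 0.5, 0, 0, 0, 0, 0, 0.12, 0, 0, 0, 0, 0, 0, 0.12, -0.1, 0, 0, 0, 0, 0, 0.12, -0.1, 0, 0, 0, 0, 0, 0.12, -0.1]

```text
time: 18.4
tool_pos: [0.4237, 0.3141, 0.0787]
ee_rot: [3.141, 0.0, 1.609]
wrist_force: [-0.0, -0.3, -0.7]
width: 0.05
finger_force: 0.0
```

Request:
move_arm:
  deltas: [0, 0, 0, 0, 0, -3, -0.1, 0, 0, 0, 0, 0, -7, -0.1, 0, 0, 0, 0, 0, -12, -0.1, 0, 0, 0, 0, 0, -16, -0.1, 0, 0, 0, 0, 0, -16, -0.1, 0, 0, 0, 0, 0, -16, -0.1]

```text
time: 19.0
tool_pos: [0.4241, 0.3143, 0.2398]
ee_rot: [3.139, -0.001, 1.609]
wrist_force: [0.5, 0.3, -1.3]
width: 0.0516
finger_force: 0.0
```

```bash
python3 - <<'E'
from h import *
o=robot.get_obs();s=robot.snapshot('wrist')
np.savez('wrist4',tp=o['tool_pos'],tr=o['ee_rot'],**s)
print(o['tool_pos'],o['ee_rot'],o['width'])
sd=robot.snapshot('side');np.savez('side4',**sd)
cv2.imwrite('pics/w4.png',np.hstack([s['image'][...,::-1][:,:],sd['image'][160:,150:400,::-1].copy().repeat(1,0) if 0 else cv2.resize(sd['image'][190:382,180:324,::-1],(288,384))]))
json.dump([*o['tool_pos'].tolist(),1.608],open('cmd.json','w'))
plan((.487,.0075,.20,1.646))
E
```

```text
[0.42412972 0.31431302 0.23983821] [ 3.13910780e+00 -1.24315241e-03  1.60882355e+00] 0.05163383642180575
[0, 0, -0.038, -30.89, 5.14, 3.98] rows>= 8
```

View pics/w4.png

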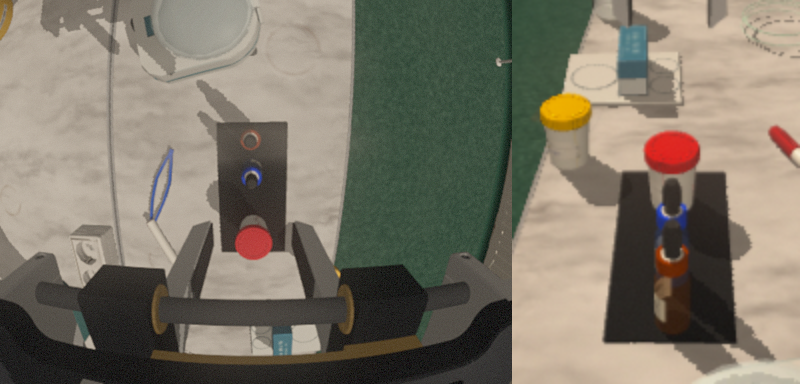

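All three stand on the mat: brown (250,140), blue (252,178), cup (254,242). The box is in place on the station.

Request:
move_arm:
  deltas: [0, 0, -0.038, -4.8, 0.8, 0.6, -0.3, 0, 0, -0.038, -9.6, 1.6, 1.2, -0.3, 0, 0, -0.038, -14.4, 2.4, 1.9, -0.3, 0, 0, -0.038, -19.2, 3.2, 2.5, -0.3, 0, 0, -0.038, -24, 4, 3.1, -0.3, 0, 0, -0.038, -28.5, 4.7, 3.7, -0.3, 0, 0, -0.038, -30.89, 5.14, 3.98, -0.3, 0, 0, -0.038, -30.89, 5.14, 3.98, -0.3]

```text
time: 19.9
tool_pos: [0.4856, 0.0045, 0.1955]
ee_rot: [-3.135, -0.0, 1.642]
wrist_force: [0.2, 0.6, -0.9]
width: 0.061
finger_force: 0.0
```

```bash
python3 - <<'E'
from h import *
o=robot.get_obs();s=robot.snapshot('wrist')
np.savez('wrist5',tp=o['tool_pos'],tr=o['ee_rot'],**s);cv2.imwrite('pics/w5.png',s['image'][...,::-1])
print(o['tool_pos'],o['ee_rot'],o['width'])
json.dump([*o['tool_pos'].tolist(),1.646],open('cmd.json','w'))
I=s['image'];H=cv2.cvtColor(I,cv2.COLOR_RGB2HSV);h,S,V=[H[...,i].astype(int) for i in range(3)]
m=(h>85)&(h<115)&(S>60);m[:100]=0;m[260:]=0;m[:,:210]=0;m[:,320:]=0
m=cv2.morphologyEx(m.astype(np.uint8),cv2.MORPH_CLOSE,np.ones((5,5)))
for b,ce,a in blobs(m,1):
    r,c=fit(s,b,.05);print('box',a,ce,r)
m=(h>50)&(h<85)&(S>60);m[:260]=0;m[:,:200]=0;m[:,310:]=0
for b,ce,a in blobs(m,1): print(a,ce,cv2.boundingRect(b.astype(np.uint8)))
E
```

```text
[0.48557856 0.00447238 0.1954873 ] [-3.13547292e+00 -9.13482825e-05  1.64154083e+00] 0.061012081724087126Traceback (most recent call last):
  File "<stdin>", line 10, in <module>
  File "h.py", line 38, in fit
    w=onplane(s,c,z)*1000; return cv2.minAreaRect(w.astype(np.float32)),cv2.minEnclosingCircle(w.astype(np.float32))
      ~~~~~~~^^^^^^^
  File "h.py", line 32, in onplane
    o,d=wray(s,uv);return (o+d*((z-o[2])/d[:,2])[:,None])[:,:2]
        ~~~~^^^^^^
  File "h.py", line 29, in wray
    T=np.eye(4);T[:3,:3]=rot(s['tr']);T[:3,3]=s['tp'];T=T@s['T_tool_cam']
                             ~^^^^^^
KeyError: 'tr'
```

View pics/w5.png

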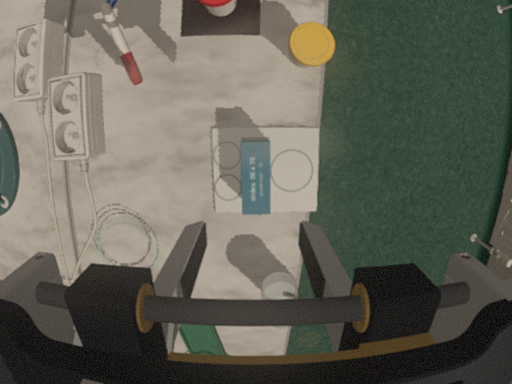

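The box top spans (242,138) to (270,214), with empty rings on both sides and the bottle rings at (227,155) and (228,187).

```bash
python3 - <<'E'
from h import *
s=load('wrist5');I=s['image'];H=cv2.cvtColor(I,cv2.COLOR_RGB2HSV);h,S,V=[H[...,i].astype(int) for i in range(3)]
m=(h>85)&(h<115)&(S>60);m[:100]=0;m[225:]=0;m[:,:230]=0;m[:,300:]=0
m=cv2.morphologyEx(m.astype(np.uint8),cv2.MORPH_CLOSE,np.ones((5,5)))
for b,ce,a in blobs(m,1):
    r,c=fit(s,b,.05);print('box',a,ce,r)
print('rings',onplane(s,[(227,155),(228,187),(292,170)],.004))
o=robot.get_obs();print(o['tool_pos'],o['ee_rot'])
E
```

```text
box 1154 [255.5355286  188.84228769] ((487.2793273925781, -4.039966583251953), (30.178709030151367, 60.06723403930664), 3.5182852745056152)
rings [[ 0.44954371  0.02414177]
 [ 0.45294288 -0.01747661]
 [ 0.53322888  0.01083431]]
[0.48559509 0.00625522 0.19617494] [-3.13647107e+00 -1.22526205e-03  1.64355489e+00]
```

Request:
move_arm:
  deltas: [0, 0, 0, 0, 0, 0, -0.3, 0, 0, 0, 0, 0, 0, -0.3]

```text
time: 20.15
tool_pos: [0.4864, 0.0085, 0.1984]
ee_rot: [-3.141, -0.001, 1.649]
wrist_force: [0.2, 0.2, 0.3]
width: 0.0609
finger_force: 0.0
```

Request:
move_arm:
  deltas: [0, 0, 0, -0.1, 0.05, 4.5, -0.3, 0, 0, 0, -0.1, 0.05, 9, -0.3, 0, 0, 0, -0.1, 0.05, 13, -0.3, 0, 0, 0, -0.1, 0.05, 16, -0.3, 0, 0, 0, -0.1, 0.05, 17.6, -0.3, 0, 0, 0, -0.1, 0.05, 17.6, -0.3, 0, 0, 0, -0.1, 0.05, 17.6, -0.3]

```text
time: 20.85
tool_pos: [0.4876, 0.0072, 0.0234]
ee_rot: [3.141, 0.0, 1.648]
wrist_force: [0.2, -1.0, -0.1]
width: 0.0612
finger_force: 0.0
```

Request:
move_arm:
  deltas: [0, 0, 0, 0, 0, 0, 1, 0, 0, 0, 0, 0, 0, 1, 0, 0, 0, 0, 0, 0, 1, 0, 0, 0, 0, 0, 0, 1, 0, 0, 0, 0, 0, 0, 1, 0, 0, 0, 0, 0, 0, 1]

```text
time: 21.45
tool_pos: [0.4879, 0.0062, 0.0236]
ee_rot: [3.14, 0.0, 1.647]
wrist_force: [-0.6, 0.1, 4.3]
width: 0.0329
finger_force: 30.0
```

Request:
move_arm:
  deltas: [0, 0, 0, 0, 0, -3, 1, 0, 0, 0, 0, 0, -7, 1, 0, 0, 0, 0, 0, -11, 1, 0, 0, 0, 0, 0, -14, 1, 0, 0, 0, 0, 0, -14, 1, 0, 0, 0, 0, 0, -14, 1]

```text
time: 22.05
tool_pos: [0.487, 0.0063, 0.162]
ee_rot: [-3.141, 0.0, 1.647]
wrist_force: [-0.2, 0.3, -3.1]
width: 0.0327
finger_force: 30.0
```

```bash
python3 -c "
from h import *
o=robot.get_obs();print(o['tool_pos'],o['ee_rot'],o['time'],o['width'],o['finger_force'])
json.dump([*o['tool_pos'].tolist(),float(o['ee_rot'][2])],open('cmd.json','w'))
plan((.418,-.283,o['tool_pos'][2],1.571+.300))
"
```

```text
[0.48700316 0.00628878 0.16204364] [-3.14080985e+00  1.68895843e-05  1.64666727e+00] 22.05 0.03269029814144434 29.973633885383606
[0, 0, -0.224, -28.32, -9.07, -0.0] rows>= 7
```

```bash
python3 - <<'E'
from h import *
def fl(p,f,cx,cy): pass
for n in('scene','side'):
    s=robot.snapshot(n);np.savez(n+'6',**s);P=cloud(s);H=cv2.cvtColor(s['image'],cv2.COLOR_RGB2HSV)
    roi=(P[...,0]>.3)&(P[...,0]<.54)&(P[...,1]<-.18)&(P[...,1]>-.39)&(P[...,2]<.03)
    g=(H[...,0]>45)&(H[...,0]<90)&(H[...,1]>(90 if n=='scene' else 60))&roi
    for b,ce,a in blobs(g,1):
        # outer outline cast on rim plane z=.012
        c=max(cv2.findContours(b.astype(np.uint8),cv2.RETR_EXTERNAL,2)[0],key=len)[:,0].astype(float)
        f=192/np.tan(np.radians(float(s['fov_y']))/2)
        d=np.c_[(c[:,0]-s['cx'])/f,-(c[:,1]-s['cy'])/f,-np.ones(len(c))]@rot(s['orientation']).T
        o=np.array(s['origin']);w=(o+d*((.012-o[2])/d[:,2])[:,None])[:,:2]*1000
        print(n,a,ce,'rim',cv2.minAreaRect(w.astype(np.float32)),'depth',cv2.minAreaRect((P[b][:,:2]*1000).astype(np.float32)))
E
```

```text
scene 445 [321.91011236 252.47640449] rim ((405.9119567871094, -281.2802734375), (52.00588607788086, 101.78421783447266), 8.278600692749023) depth ((412.524169921875, -279.1988830566406), (57.10521697998047, 99.60018157958984), 15.891752243041992)
side 348 [274.38505747 177.52298851] rim ((418.14422607421875, -270.548828125), (63.562416076660156, 129.29579162597656), 17.029537200927734) depth ((419.7506408691406, -281.69921875), (60.415679931640625, 118.1048355102539), 17.342384338378906)
```

Request:
move_arm:
  deltas: [0, 0, -0.224, -4, -1.3, 0, 1, 0, 0, -0.224, -8.5, -2.7, 0, 1, 0, 0, -0.224, -13, -4.2, 0, 1, 0, 0, -0.224, -17.5, -5.6, 0, 1, 0, 0, -0.224, -22, -7, 0, 1, 0, 0, -0.224, -26, -8.3, 0, 1, 0, 0, -0.224, -28.32, -9.07, 0, 1, 0, 0, -0.224, -28.32, -9.07, 0, 1]

```text
time: 22.95
tool_pos: [0.4162, -0.285, 0.1598]
ee_rot: [-3.138, -0.004, 1.866]
wrist_force: [-0.2, 0.5, -1.9]
width: 0.0323
finger_force: 30.0
```

Request:
move_arm:
  deltas: [0, 0, 0, 0, 0, 0, 1, 0, 0, 0, 0, 0, 0, 1, 0, 0, 0, 0, 0, 0, 1]

```text
time: 23.25
tool_pos: [0.4186, -0.2815, 0.1624]
ee_rot: [-3.141, -0.001, 1.873]
wrist_force: [-0.6, -0.1, -2.2]
width: 0.0326
finger_force: 30.0
```

```bash
python3 - <<'E'
from h import *
o=robot.get_obs();s=robot.snapshot('wrist')
np.savez('wrist6',tp=o['tool_pos'],tr=o['ee_rot'],**s);cv2.imwrite('pics/w6.png',s['image'][...,::-1])
print(o['tool_pos'],o['ee_rot'],o['width'])
E
```

```text
[ 0.41863187 -0.28154207  0.16239275] [-3.14131404e+00 -9.64842117e-04  1.87271436e+00] 0.032591202308197335
```

View pics/w6.png

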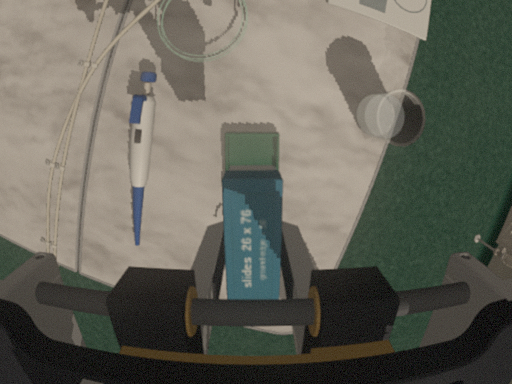

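The box is over the tray, and the visible tray end spans (225,132) to (278,131), well aligned.

```bash
python3 - <<'E'
from h import *
s=load('wrist6');p=onplane(s,[(224.5,132),(278.5,131)],.012);print(p)
a=np.arctan2(*(p[1]-p[0])[::-1]);print('yaw',a,'width',np.linalg.norm(p[1]-p[0]))
for yaw in(a,.297): print('centre',p.mean(0)-.0565*np.array([-np.sin(yaw),np.cos(yaw)]))
E
```

```text
[[ 0.37143614 -0.23880987]
 [ 0.4281206  -0.22006203]]
yaw 0.31941513941557736 width 0.05970434721743798
centre [ 0.41752001 -0.28307814]
centre [ 0.41631326 -0.28346231]
```

Request:
move_arm:
  deltas: [0, 0, 0, -0.16, -0.15, 3, 1, 0, 0, 0, -0.16, -0.15, 7, 1, 0, 0, 0, -0.16, -0.15, 10.5, 1, 0, 0, 0, -0.16, -0.15, 12.5, 1, 0, 0, 0, -0.16, -0.15, 13.5, 1, 0, 0, 0, -0.16, -0.15, 13.8, 1, 0, 0, 0, -0.16, -0.15, 13.8, 1, 0, 0, 0, -0.16, -0.15, 13.8, 1]

```text
time: 24.1
tool_pos: [0.4186, -0.2857, 0.0266]
ee_rot: [3.14, 0.003, 1.871]
wrist_force: [-0.6, -0.2, -1.7]
width: 0.0326
finger_force: 30.0
```

Request:
move_arm:
  deltas: [0, 0, 0, 0.1, -0.05, 0.15, 1, 0, 0, 0, 0.1, -0.05, 0.15, 1, 0, 0, 0, 0.1, -0.05, 0.15, 1]

```text
time: 24.4
tool_pos: [0.4169, -0.2843, 0.0239]
ee_rot: [3.141, 0.001, 1.871]
wrist_force: [0.5, -1.7, -1.1]
width: 0.0332
finger_force: 30.0
```

Request:
move_arm:
  deltas: [0, 0, 0, 0, 0, 0.03, 0.6, 0, 0, 0, 0, 0, 0.03, 0, 0, 0, 0, 0, 0, 0.03, -0.3, 0, 0, 0, 0, 0, 0.03, -0.3, 0, 0, 0, 0, 0, 0.03, -0.3, 0, 0, 0, 0, 0, 0.03, -0.3]

```text
time: 25.0
tool_pos: [0.4167, -0.2842, 0.0231]
ee_rot: [3.141, 0.0, 1.871]
wrist_force: [-0.2, 0.1, 0.4]
width: 0.0611
finger_force: 0.0
```

Request:
move_arm:
  deltas: [0, 0, 0, 0, 0, -4, -0.3, 0, 0, 0, 0, 0, -8.5, -0.3, 0, 0, 0, 0, 0, -13, -0.3, 0, 0, 0, 0, 0, -16, -0.3, 0, 0, 0, 0, 0, -16, -0.3, 0, 0, 0, 0, 0, -16, -0.3]

```text
time: 25.6
tool_pos: [0.4168, -0.2842, 0.1833]
ee_rot: [3.141, 0.001, 1.871]
wrist_force: [-0.2, 0.3, -0.7]
width: 0.0614
finger_force: 0.0
```

```bash
python3 - <<'E'
from h import *
o=robot.get_obs();s=robot.snapshot('wrist')
np.savez('wrist7',tp=o['tool_pos'],tr=o['ee_rot'],**s);cv2.imwrite('pics/w7.png',s['image'][...,::-1])
print(o['tool_pos'],o['ee_rot'],o['width'])
y=float(o['ee_rot'][2]);json.dump([*o['tool_pos'].tolist(),y],open('cmd.json','w'))
plan((.47,-.02,.20,y-.1),)
E
```

```text
[ 0.41681227 -0.28424373  0.18334966] [3.14098631e+00 1.10942394e-03 1.87078182e+00] 0.06137207999586074
[0, 0, 0.1, 23.67, 12.89, -1.67] rows>= 7
```

View pics/w7.png

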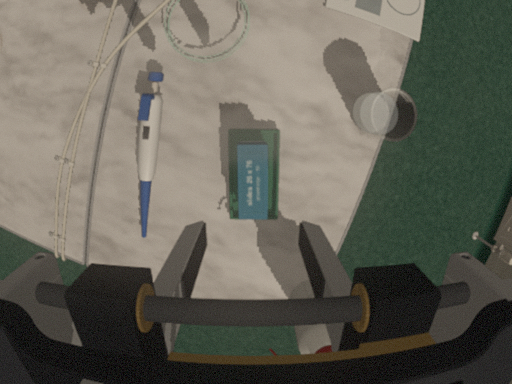

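The box (238–267, 144–219) lies inside the tray (229–280, 129–219). I'll check how well it is centred.

```bash
python3 - <<'E'
from h import *
s=load('wrist7')
t=onplane(s,[(229,129),(280,129),(231,219),(279,219)],.012);b=onplane(s,[(236.5,144),(267,144),(238,219),(268.5,219)],.05)
print(t,b,b.mean(0))
c,sn=np.cos(.3),np.sin(.3);M=np.array([[c,sn],[-sn,c]])
print('tray loc',((t-[.4172,-.2828])@M.T*1000).round(1));print('box loc',((b-[.4172,-.2828])@M.T*1000).round(1))
I=s['image'];H=cv2.cvtColor(I,cv2.COLOR_RGB2HSV);h,S,V=[H[...,i].astype(int) for i in range(3)]
for n,lo,hi,sm,z in(('tray',45,84,50,.012),('box',88,115,50,.05)):
    m=(h>lo)&(h<hi)&(S>sm);m[:110]=0;m[240:]=0;m[:,:215]=0;m[:,290:]=0
    for bb,ce,a in blobs(m,1):
        x,y,w,hh=cv2.boundingRect(bb.astype(np.uint8));print(n,a,x,y,x+w,y+hh)
E
```

```text
[[ 0.37258784 -0.23883271]
 [ 0.42977262 -0.22113467]
 [ 0.40609793 -0.34600207]
 [ 0.46402903 -0.32815766]] [[ 0.38682645 -0.24856501]
 [ 0.41751262 -0.23910836]
 [ 0.4121374  -0.32876715]
 [ 0.44490157 -0.31866113]] [ 0.41534451 -0.28377541]
tray loc [[-29.6  55.2]
 [ 30.2  55.2]
 [-29.3 -57.1]
 [ 31.3 -57.2]]
box loc [[-18.9  41.7]
 [ 13.2  41.6]
 [-18.4 -42.4]
 [ 15.9 -42.4]]
tray 433 268 154 279 219
box 1569 237 153 268 219
```

```bash
python3 - <<'E'
from h import *
o=robot.get_obs();y=float(o['ee_rot'][2]);json.dump([*o['tool_pos'].tolist(),y],open('cmd.json','w'))
plan((.4405,0.015,.185,1.609))
plan((.4239,.3141,.185,1.609))
E
```

```text
[0, 0, 0.262, 27.82, 11.15, -0.32] rows>= 7
[0, 0, -0.0, 29.95, -0.52, -0.0] rows>= 7
```

Request:
move_arm:
  deltas: [0, 0, 0.262, 4.5, 1.8, -0.3, -0.1, 0, 0, 0.262, 9, 3.6, -0.3, -0.1, 0, 0, 0.262, 13.5, 5.4, -0.3, -0.1, 0, 0, 0.262, 18, 7.2, -0.3, -0.1, 0, 0, 0.262, 22.5, 9, -0.3, -0.1, 0, 0, 0.262, 27.82, 11.15, -0.32, -0.1, 0, 0, 0.262, 27.82, 11.15, -0.32, -0.1, 0, 0, 0.262, 27.82, 11.15, -0.32, -0.1]

```text
time: 26.45
tool_pos: [0.4399, 0.0159, 0.1841]
ee_rot: [-3.137, -0.0, 1.612]
wrist_force: [0.2, -0.2, -0.2]
width: 0.0516
finger_force: 0.0
```

Request:
move_arm:
  deltas: [0, 0, 0, 4.8, -0.1, 0, -0.1, 0, 0, 0, 9.6, -0.2, 0, -0.1, 0, 0, 0, 14.4, -0.2, 0, -0.1, 0, 0, 0, 19.2, -0.3, 0, -0.1, 0, 0, 0, 24, -0.4, 0, -0.1, 0, 0, 0, 28, -0.5, 0, -0.1, 0, 0, 0, 29.95, -0.52, 0, -0.1, 0, 0, 0, 29.95, -0.52, 0, -0.1]

```text
time: 27.25
tool_pos: [0.4246, 0.3138, 0.1844]
ee_rot: [-3.139, 0.002, 1.61]
wrist_force: [-0.4, 1.0, 0.0]
width: 0.0519
finger_force: 0.0
```

Request:
move_arm:
  deltas: [0, 0, 0, 0, 0, 0, -0.1, 0, 0, 0, 0, 0, 0, -0.1, 0, 0, 0, 0, 0, 0, -0.1]

```text
time: 27.55
tool_pos: [0.425, 0.312, 0.1862]
ee_rot: [-3.142, 0.001, 1.606]
wrist_force: [-0.3, 0.3, -0.3]
width: 0.0522
finger_force: 0.0
```

Request:
move_arm:
  deltas: [0, 0, 0, 0.15, -0.1, 4, -0.1, 0, 0, 0, 0.15, -0.1, 7, -0.1, 0, 0, 0, 0.15, -0.1, 9.5, -0.1, 0, 0, 0, 0.15, -0.1, 10.65, -0.1, 0, 0, 0, 0.15, -0.1, 10.65, -0.1, 0, 0, 0, 0.15, -0.1, 10.65, -0.1]

```text
time: 28.15
tool_pos: [0.4242, 0.3152, 0.081]
ee_rot: [3.14, -0.001, 1.608]
wrist_force: [-0.3, 0.2, 0.2]
width: 0.0514
finger_force: 0.0
```

Request:
move_arm:
  deltas: [0, 0, 0, 0, 0, 0, 1, 0, 0, 0, 0, 0, 0, 1, 0, 0, 0, 0, 0, 0, 1, 0, 0, 0, 0, 0, 0, 1, 0, 0, 0, 0, 0, 0, 1, 0, 0, 0, 0, 0, 0, 1, 0, 0, 0, 0, 0, 0, 1]

```text
time: 28.85
tool_pos: [0.4234, 0.3152, 0.0799]
ee_rot: [3.141, -0.0, 1.609]
wrist_force: [0.0, -0.2, 1.0]
width: 0.0144
finger_force: 30.0
```

```bash
python3 - <<'E'
from h import *
o=robot.get_obs();print(o['tool_pos'],o['ee_rot'],o['width'])
y=float(o['ee_rot'][2]);json.dump([*o['tool_pos'].tolist(),y],open('cmd.json','w'))
plan((.4530,-.0163,.19,1.609))
E
```

```text
[0.42336334 0.31524861 0.07993734] [ 3.14145925e+00 -5.84515660e-05  1.60883898e+00] 0.014403415427461843
[0, 0, -0.0, -33.24, 1.7, -11.01] rows>= 9
```

Request:
move_arm:
  deltas: [0, 0, 0, 0, 0, -3, 1, 0, 0, 0, 0, 0, -7, 1, 0, 0, 0, 0, 0, -11, 1, 0, 0, 0, 0, 0, -11, 1, 0, 0, 0, 0, 0, -11, 1]

```text
time: 29.35
tool_pos: [0.4238, 0.3154, 0.1907]
ee_rot: [3.14, -0.001, 1.609]
wrist_force: [0.6, -0.2, -0.8]
width: 0.0142
finger_force: 30.0
```

Request:
move_arm:
  deltas: [0, 0, 0, -3, 0.2, 0, 1, 0, 0, 0, -7.5, 0.4, 0, 1, 0, 0, 0, -12.5, 0.6, 0, 1, 0, 0, 0, -17.5, 0.8, 0, 1, 0, 0, 0, -22.5, 1.1, 0, 1, 0, 0, 0, -27.5, 1.4, 0, 1, 0, 0, 0, -31.5, 1.6, 0, 1, 0, 0, 0, -33.1, 1.7, 0, 1]

```text
time: 30.15
tool_pos: [0.4516, -0.0182, 0.1871]
ee_rot: [-3.137, 0.0, 1.604]
wrist_force: [0.1, 0.8, -0.7]
width: 0.0142
finger_force: 30.0
```

Request:
move_arm:
  deltas: [0, 0, 0, 0, 0, 1, 1, 0, 0, 0, 0, 0, 4, 1, 0, 0, 0, 0, 0, 7, 1, 0, 0, 0, 0, 0, 9.5, 1, 0, 0, 0, 0, 0, 10.5, 1, 0, 0, 0, 0, 0, 10.5, 1, 0, 0, 0, 0, 0, 10.5, 1]

```text
time: 30.85
tool_pos: [0.4525, -0.014, 0.0841]
ee_rot: [-3.14, -0.0, 1.61]
wrist_force: [0.3, -0.0, 0.1]
width: 0.0143
finger_force: 30.0
```

Request:
move_arm:
  deltas: [0, 0, 0, -0.1, 0.08, 0.2, 1, 0, 0, 0, -0.1, 0.08, 0.2, 1, 0, 0, 0, -0.1, 0.08, 0.2, 1, 0, 0, 0, -0.1, 0.08, 0.2, 1]

```text
time: 31.25
tool_pos: [0.4539, -0.016, 0.0829]
ee_rot: [3.141, 0.0, 1.609]
wrist_force: [-0.0, -0.2, -0.7]
width: 0.0143
finger_force: 30.0
```

Request:
move_arm:
  deltas: [0, 0, 0, 0, 0, 0.08, 1, 0, 0, 0, 0, 0, 0.08, 1, 0, 0, 0, 0, 0, 0.08, 0.5, 0, 0, 0, 0, 0, 0.08, 0, 0, 0, 0, 0, 0, 0.08, -0.1, 0, 0, 0, 0, 0, 0.08, -0.1, 0, 0, 0, 0, 0, 0.08, -0.1]

```text
time: 31.95
tool_pos: [0.4538, -0.0159, 0.0821]
ee_rot: [3.141, 0.0, 1.609]
wrist_force: [-0.2, -0.2, 0.1]
width: 0.0499
finger_force: 0.0
```

Request:
move_arm:
  deltas: [0, 0, 0, 0, 0, -3, -0.1, 0, 0, 0, 0, 0, -7, -0.1, 0, 0, 0, 0, 0, -10.5, -0.1, 0, 0, 0, 0, 0, -10.5, -0.1, 0, 0, 0, 0, 0, -10.5, -0.1]

```text
time: 32.45
tool_pos: [0.4542, -0.016, 0.1877]
ee_rot: [3.14, 0.001, 1.609]
wrist_force: [0.1, 0.7, -0.4]
width: 0.0517
finger_force: 0.0
```

```bash
python3 - <<'E'
from h import *
o=robot.get_obs();print(o['tool_pos'],o['ee_rot'],o['width'])
y=float(o['ee_rot'][2]);json.dump([*o['tool_pos'].tolist(),y],open('cmd.json','w'))
plan((.4205,.3603,.187,1.609))
E
```

```text
[ 0.45419115 -0.01600486  0.187708  ] [3.13962694e+00 5.05516535e-04 1.60875648e+00] 0.05166727152984838
[0, 0, -0.0, 37.73, -1.94, 0.07] rows>= 9
```

Next is the brown bottle.

Request:
move_arm:
  deltas: [0, 0, 0, 4.9, -0.2, 0, -0.1, 0, 0, 0, 9.8, -0.5, 0, -0.1, 0, 0, 0, 14.7, -0.7, 0, -0.1, 0, 0, 0, 19.6, -1, 0, -0.1, 0, 0, 0, 24.5, -1.2, 0, -0.1, 0, 0, 0, 29.4, -1.5, 0, -0.1, 0, 0, 0, 34.3, -1.7, 0, -0.1, 0, 0, 0, 37.73, -1.94, 0, -0.1]

```text
time: 33.25
tool_pos: [0.4181, 0.3626, 0.1841]
ee_rot: [-3.138, 0.002, 1.611]
wrist_force: [-0.6, -0.2, -0.2]
width: 0.0519
finger_force: 0.0
```

Request:
move_arm:
  deltas: [0, 0, 0, 0, 0, 0, -0.1, 0, 0, 0, 0, 0, 0, -0.1, 0, 0, 0, 0, 0, 0, -0.1]

```text
time: 33.55
tool_pos: [0.4198, 0.359, 0.1857]
ee_rot: [-3.14, 0.002, 1.608]
wrist_force: [-0.4, -0.2, 0.3]
width: 0.0519
finger_force: 0.0
```

Request:
move_arm:
  deltas: [0, 0, 0, 0.05, 0, 4, -0.1, 0, 0, 0, 0.05, 0, 7, -0.1, 0, 0, 0, 0.05, 0, 9.5, -0.1, 0, 0, 0, 0.05, 0, 10.7, -0.1, 0, 0, 0, 0.05, 0, 10.7, -0.1, 0, 0, 0, 0.05, 0, 10.7, -0.1]

```text
time: 34.15
tool_pos: [0.4209, 0.3606, 0.0811]
ee_rot: [3.14, -0.001, 1.608]
wrist_force: [0.7, 0.0, -0.7]
width: 0.0516
finger_force: 0.0
```

Request:
move_arm:
  deltas: [0, 0, 0, 0, 0, 0, 1, 0, 0, 0, 0, 0, 0, 1, 0, 0, 0, 0, 0, 0, 1, 0, 0, 0, 0, 0, 0, 1, 0, 0, 0, 0, 0, 0, 1, 0, 0, 0, 0, 0, 0, 1, 0, 0, 0, 0, 0, 0, 1]

```text
time: 34.85
tool_pos: [0.4201, 0.361, 0.0801]
ee_rot: [3.141, -0.0, 1.609]
wrist_force: [0.6, -0.5, 1.6]
width: 0.0142
finger_force: 30.0
```

```bash
python3 - <<'E'
from h import *
o=robot.get_obs();print(o['tool_pos'],o['ee_rot'],o['width'])
y=float(o['ee_rot'][2]);json.dump([*o['tool_pos'].tolist(),y],open('cmd.json','w'))
plan((.4502,.0254+o['tool_pos'][1]-.3604,.19,1.609))
E
```

```text
[0.42006178 0.36096497 0.08014853] [ 3.14139663e+00 -1.08039388e-04  1.60883482e+00] 0.014245572665350032
[0, 0, -0.0, -33.59, 1.74, -10.99] rows>= 9
```

Station contact should come at about z = 0.082.

Request:
move_arm:
  deltas: [0, 0, 0, 0, 0, -3, 1, 0, 0, 0, 0, 0, -7, 1, 0, 0, 0, 0, 0, -11, 1, 0, 0, 0, 0, 0, -11, 1, 0, 0, 0, 0, 0, -11, 1]

```text
time: 35.35
tool_pos: [0.4205, 0.3612, 0.191]
ee_rot: [3.14, -0.001, 1.609]
wrist_force: [-0.2, 0.3, -0.6]
width: 0.0146
finger_force: 30.0
```

Request:
move_arm:
  deltas: [0, 0, 0, -3, 0.2, 0, 1, 0, 0, 0, -7.5, 0.4, 0, 1, 0, 0, 0, -12.5, 0.6, 0, 1, 0, 0, 0, -17.5, 0.8, 0, 1, 0, 0, 0, -22.5, 1.1, 0, 1, 0, 0, 0, -27.5, 1.4, 0, 1, 0, 0, 0, -32, 1.65, 0, 1, 0, 0, 0, -33.6, 1.74, 0, 1]

```text
time: 36.15
tool_pos: [0.4488, 0.0222, 0.1873]
ee_rot: [-3.137, 0.001, 1.604]
wrist_force: [0.3, 0.3, -0.6]
width: 0.014
finger_force: 30.0
```

Request:
move_arm:
  deltas: [0, 0, 0, 0, 0, 1, 1, 0, 0, 0, 0, 0, 4, 1, 0, 0, 0, 0, 0, 7, 1, 0, 0, 0, 0, 0, 9.5, 1, 0, 0, 0, 0, 0, 10.5, 1, 0, 0, 0, 0, 0, 10.5, 1, 0, 0, 0, 0, 0, 10.5, 1]

```text
time: 36.85
tool_pos: [0.4496, 0.0267, 0.0841]
ee_rot: [-3.14, -0.0, 1.61]
wrist_force: [-0.0, -0.0, 0.7]
width: 0.0142
finger_force: 30.0
```

Request:
move_arm:
  deltas: [0, 0, 0, -0.05, 0.05, 0.2, 1, 0, 0, 0, -0.05, 0.05, 0.2, 1, 0, 0, 0, -0.05, 0.05, 0.2, 1]

```text
time: 37.15
tool_pos: [0.4508, 0.0254, 0.083]
ee_rot: [3.141, 0.0, 1.609]
wrist_force: [-0.4, -0.3, -0.0]
width: 0.0138
finger_force: 30.0
```

Request:
move_arm:
  deltas: [0, 0, 0, 0, 0, 0.08, 1, 0, 0, 0, 0, 0, 0.08, 1, 0, 0, 0, 0, 0, 0.08, 0.5, 0, 0, 0, 0, 0, 0.08, 0, 0, 0, 0, 0, 0, 0.08, -0.1, 0, 0, 0, 0, 0, 0.08, -0.1, 0, 0, 0, 0, 0, 0.08, -0.1]

```text
time: 37.85
tool_pos: [0.4507, 0.0253, 0.0822]
ee_rot: [3.141, 0.0, 1.609]
wrist_force: [-0.2, -0.2, 0.0]
width: 0.0499
finger_force: 0.0
```

Request:
move_arm:
  deltas: [0, 0, 0, 0, 0, -3, -0.1, 0, 0, 0, 0, 0, -7, -0.1, 0, 0, 0, 0, 0, -11, -0.1, 0, 0, 0, 0, 0, -11, -0.1, 0, 0, 0, 0, 0, -11, -0.1]

```text
time: 38.35
tool_pos: [0.4513, 0.0252, 0.1932]
ee_rot: [3.139, 0.0, 1.609]
wrist_force: [-0.4, 0.7, 0.4]
width: 0.0518
finger_force: 0.0
```

```bash
python3 - <<'E'
from h import *
o=robot.get_obs();print(o['tool_pos'],o['ee_rot'],o['width'],o['time'])
y=float(o['ee_rot'][2]);json.dump([*o['tool_pos'].tolist(),y],open('cmd.json','w'))
plan((.4285,.2223,.19,.075))
E
```

```text
[0.45131829 0.02523379 0.19324077] [3.13889587e+00 3.99732709e-04 1.60871819e+00] 0.05175960145617694 38.35
[0, 0, 1.534, 19.78, -1.53, 0.32] rows>= 12
```

Request:
move_arm:
  deltas: [0, 0, 1.1, 4, -0.3, 0, -1, 0, 0, 1.1, 8, -0.6, 0, -1, 0, 0, 1.1, 12, -0.9, 0, -1, 0, 0, 1.1, 16, -1.2, 0.2, -1, 0, 0, 1.1, 19.78, -1.53, 0.3, -1, 0, 0, 1.1, 19.78, -1.53, 0.3, -1, 0, 0, 1.1, 19.78, -1.53, 0.3, -1, 0, 0, 1.1, 19.78, -1.53, 0.3, -1]

```text
time: 39.15
tool_pos: [0.4265, 0.2225, 0.1865]
ee_rot: [-3.141, 0.005, 0.505]
wrist_force: [-0.4, -0.1, 0.1]
width: 0.0941
finger_force: 0.0
```

Request:
move_arm:
  deltas: [0, 0, 0.434, 0, 0, 0, -1, 0, 0, 0.434, 0, 0, 0, -1, 0, 0, 0.434, 0, 0, 0, -1, 0, 0, 0.434, 0, 0, 0, -1, 0, 0, 0.434, 0, 0, 0, -1, 0, 0, 0.434, 0, 0, 0, -1]

```text
time: 39.75
tool_pos: [0.4275, 0.2222, 0.1883]
ee_rot: [3.141, 0.002, 0.077]
wrist_force: [0.2, 0.3, 0.1]
width: 0.0944
finger_force: 0.0
```

```bash
python3 - <<'E'
from h import *
o=robot.get_obs();print(o['tool_pos'],o['ee_rot'],o['width'],o['time'])
y=float(o['ee_rot'][2]);json.dump([*o['tool_pos'].tolist(),y],open('cmd.json','w'))
plan((.4285,.2223,.0396,.075))
E
```

```text
[0.42747632 0.22220848 0.18825564] [3.14106011e+00 1.55328256e-03 7.66252537e-02] 0.09439926145270285 39.75
[0, 0, 0.002, 0.1, -0.0, 14.87] rows>= 4
```

Request:
move_arm:
  deltas: [0, 0, 0, 0, 0, 4.5, -1, 0, 0, 0, 0, 0, 9, -1, 0, 0, 0, 0, 0, 13, -1, 0, 0, 0, 0, 0, 14.85, -1, 0, 0, 0, 0, 0, 14.85, -1, 0, 0, 0, 0, 0, 14.85, -1]

```text
time: 40.35
tool_pos: [0.4282, 0.2224, 0.0411]
ee_rot: [3.142, -0.0, 0.075]
wrist_force: [0.7, 0.5, 0.2]
width: 0.0939
finger_force: 0.0
```

Request:
move_arm:
  deltas: [0, 0, 0, 0, 0, 0, 1, 0, 0, 0, 0, 0, 0, 1, 0, 0, 0, 0, 0, 0, 1, 0, 0, 0, 0, 0, 0, 1, 0, 0, 0, 0, 0, 0, 1, 0, 0, 0, 0, 0, 0, 1, 0, 0, 0, 0, 0, 0, 1]

```text
time: 41.05
tool_pos: [0.428, 0.2224, 0.0408]
ee_rot: [3.142, -0.0, 0.075]
wrist_force: [0.1, -0.3, 1.2]
width: 0.0491
finger_force: 30.0
```

Request:
move_arm:
  deltas: [0, 0, 0, 0, 0, -3, 1, 0, 0, 0, 0, 0, -7, 1, 0, 0, 0, 0, 0, -11, 1, 0, 0, 0, 0, 0, -14, 1, 0, 0, 0, 0, 0, -14, 1]

```text
time: 41.55
tool_pos: [0.4306, 0.2234, 0.1861]
ee_rot: [-3.139, -0.01, 0.075]
wrist_force: [0.8, -0.0, -0.8]
width: 0.0493
finger_force: 30.0
```

```bash
python3 - <<'E'
from h import *
o=robot.get_obs();print(o['tool_pos'],o['ee_rot'],o['width'],o['time'])
y=float(o['ee_rot'][2]);json.dump([*o['tool_pos'].tolist(),y],open('cmd.json','w'))
plan((.54,.1,.18,.075),(.534,.0120,.18,.075))
E
```

```text
[0.43059394 0.22342211 0.186147  ] [-3.13867654 -0.01020226  0.07482116] 0.04931029041154351 41.55
[0, 0, -0.0, 9.99, 13.13, 0.61] rows>= 5
[0, 0, -0.0, 8.73, 21.86, 0.61] rows>= 6
```

Request:
move_arm:
  deltas: [0, 0, 0, 1, 2.5, 0, 1, 0, 0, 0, 2.6, 6.2, 0, 1, 0, 0, 0, 4.5, 10.8, 0, 1, 0, 0, 0, 6.4, 15.4, 0, 1, 0, 0, 0, 8, 19.2, 0, 1, 0, 0, 0, 9, 21.75, 0, 1, 0, 0, 0, 9, 21.75, 0, 1, 0, 0, 0, 9, 21.75, 0, 1]

```text
time: 42.35
tool_pos: [0.533, 0.0122, 0.1788]
ee_rot: [-3.14, 0.003, 0.074]
wrist_force: [-1.2, 0.5, -0.7]
width: 0.0495
finger_force: 30.0
```

Request:
move_arm:
  deltas: [0, 0, 0, 0, 0, 1, 1, 0, 0, 0, 0, 0, 1, 1, 0, 0, 0, 0, 0, 1, 1]

```text
time: 42.65
tool_pos: [0.5331, 0.0133, 0.17]
ee_rot: [-3.141, 0.001, 0.077]
wrist_force: [0.7, 1.1, -0.5]
width: 0.049
finger_force: 30.0
```

Request:
move_arm:
  deltas: [0, 0, 0, 0.1, 0.1, 4, 1, 0, 0, 0, 0.1, 0.1, 8, 1, 0, 0, 0, 0.1, 0.1, 11, 1, 0, 0, 0, 0.1, 0.1, 12.5, 1, 0, 0, 0, 0.1, 0.1, 12.5, 1, 0, 0, 0, 0.1, 0.1, 12.5, 1, 0, 0, 0, 0.1, 0.1, 12.5, 1]

```text
time: 43.35
tool_pos: [0.5358, 0.0115, 0.047]
ee_rot: [3.141, -0.002, 0.075]
wrist_force: [0.2, 0.3, -0.3]
width: 0.0496
finger_force: 30.0
```

Request:
move_arm:
  deltas: [0, 0, 0, 0, 0, 0.25, 1, 0, 0, 0, 0, 0, 0.25, 1, 0, 0, 0, 0, 0, 0.25, 1]

```text
time: 43.65
tool_pos: [0.5351, 0.0112, 0.0435]
ee_rot: [3.141, -0.001, 0.075]
wrist_force: [0.2, 0.0, -2.1]
width: 0.0494
finger_force: 30.0
```

Request:
move_arm:
  deltas: [0, 0, 0, 0, 0, 0.04, 1, 0, 0, 0, 0, 0, 0.04, 0.6, 0, 0, 0, 0, 0, 0.04, -1, 0, 0, 0, 0, 0, 0.04, -1, 0, 0, 0, 0, 0, 0.04, -1, 0, 0, 0, 0, 0, 0.04, -1, 0, 0, 0, 0, 0, 0.04, -1]

```text
time: 44.35
tool_pos: [0.535, 0.0113, 0.0428]
ee_rot: [3.142, -0.0, 0.075]
wrist_force: [0.3, 1.0, -0.2]
width: 0.0859
finger_force: 0.0
```

Request:
move_arm:
  deltas: [0, 0, 0, 0, 0, -3, -1, 0, 0, 0, 0, 0, -7, -1, 0, 0, 0, 0, 0, -12, -1, 0, 0, 0, 0, 0, -16, -1, 0, 0, 0, 0, 0, -20, -1, 0, 0, 0, 0, 0, -20, -1, 0, 0, 0, 0, 0, -20, -1]

```text
time: 45.05
tool_pos: [0.5355, 0.0113, 0.244]
ee_rot: [3.141, -0.003, 0.075]
wrist_force: [0.1, 1.0, -0.4]
width: 0.0942
finger_force: 0.0
```

```bash
python3 - <<'E'
from h import *
o=robot.get_obs();s=robot.snapshot('wrist')
np.savez('wrist9',tp=o['tool_pos'],tr=o['ee_rot'],**s)
sd=robot.snapshot('side')
print(o['tool_pos'],o['width'],o['time'])
a=s['image'][...,::-1]; b=cv2.resize(sd['image'][150:294,180:288,::-1],(288,384))
cv2.imwrite('pics/w9.png',np.hstack([a,b]))
I=s['image'];H=cv2.cvtColor(I,cv2.COLOR_RGB2HSV);h,S,V=[H[...,i].astype(int) for i in range(3)]
for n,m,z in(('red',((h<8)|(h>172))&(S>150)&(V>110),.067),('yel',(h>15)&(h<35)&(S>120),.063)):
    for bb,ce,k in blobs(m,1): print(n,k,ce,fit(s,bb,z))
E
```

```text
[0.5354666  0.01125974 0.24397792] 0.09424733222681189 45.05Traceback (most recent call last):
  File "<stdin>", line 10, in <module>
  File "h.py", line 38, in fit
    w=onplane(s,c,z)*1000; return cv2.minAreaRect(w.astype(np.float32)),cv2.minEnclosingCircle(w.astype(np.float32))
      ~~~~~~~^^^^^^^
  File "h.py", line 32, in onplane
    o,d=wray(s,uv);return (o+d*((z-o[2])/d[:,2])[:,None])[:,:2]
        ~~~~^^^^^^
  File "h.py", line 29, in wray
    T=np.eye(4);T[:3,:3]=rot(s['tr']);T[:3,3]=s['tp'];T=T@s['T_tool_cam']
                             ~^^^^^^
KeyError: 'tr'
```

View pics/w9.png

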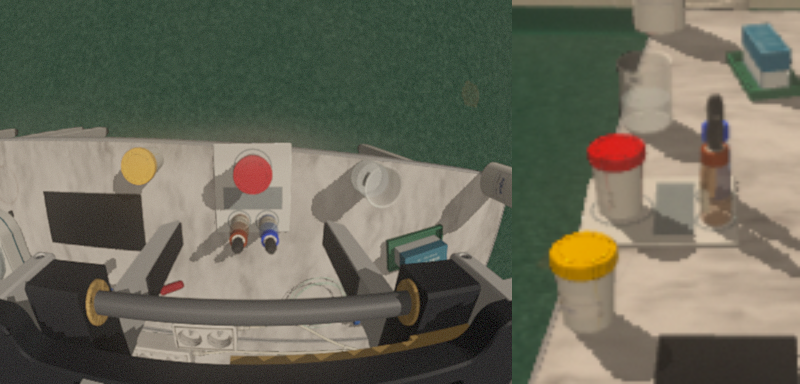

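The cup (252,174) and both bottles (238,230 and 269,230) stand upright on their marks. The box is in the tray, and the beaker and yellow cup have not moved.

```bash
python3 -c "
from bench import robot
print(robot.close_job())"
```

```text
the job is handed in; nothing more can be done
None
```

I've handed the job in: the slide box lies flat in the green tray, about 3 mm off centre, both bottles and the red-lidded cup are upright back on their starting spots, and the beaker and yellow-lidded cup look untouched; I haven't seen the judge's verdict.

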